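# Sort the medicine things on the pine bench

## Robot

A 6-joint arm with a two-finger parallel gripper is mounted at the origin on the work surface. World frame = base frame: x ahead of the robot, y to its left, z up, the work surface at z = 0. Lengths are in m, angles in rad, forces in N, time in s.
With the tool pointing down it reaches from about 0.375 to 0.975 m from the base axis. Payload 3.8 kg.
Tool frame: the origin (TCP) lies at the very end of the fingers, on their centre line; the grasp point (between the pads) lies 19 mm behind it; z points along the fingers, y is the direction in which the jaws open and shut (so a half turn about z gives the same grasp; the last joint's range is limited). The gripper opens to 85 mm and grips with 20 to 120 N. Pads are 22 mm wide; open, the fingers measure 114 mm over their backs; the gripper's body (76 mm by 85 mm) begins 54 mm behind the grasp point. The pads swing forward as they close: fully open they stand 13 mm farther back than shut.
Start: joints at [-1.172, 0.264, 1.604, -0, 1.274, -0.037], TCP at [0.285, -0.612, 0.231] pointing down, gripper open.
Joint ranges: [-2.63, 2.63], [-0.94, 2.18], [0.31, 2.57], [-1.31, 4.45], [0, 2.66], [-2.55, 2.55]. Speed limits (rad/s): [2.57, 2.57, 3.14, 3.14, 3.14, 3.14].

## Interface

Orientations are given as a rotation vector (axis times angle).
In Python, from workcell import bot, read_camera, finish_job gives the robot as it stands. The module is installed in compiled form; this text tells all that it offers.
- The arm moves only by the tool servo_tool, never from a script. Its argument "targets" is text: rows parted by semicolons, each of 7 numbers parted by spaces: the turn, a rotation vector about the tool's x, y, z in rad, then the shift along the tool's x, y, z in mm, then the finger opening in mm, from 0 to 85.4. In form: wx wy wz x y z gripper; .... A call has 1 to 8 rows; each row shifts and turns the pose as measured when the row begins, along the tool's axes as they then stand; what a row does not reach is not made up. A row lasts 1/12 s, in which the tool goes at most 41.7 mm and 7.16 degrees, less where a joint would pass 70% of its speed; a pose out of reach is approached as far as the arm can. A call is refused whole if a number of a shift passes 41.7 or a number of a turn 0.125, either way. A call with a gripper value outside its range is refused whole. The fingers move at their own pace and stop on an object; "newtons" is the grip in N (left out, the last holds). Time passes only in rows, so rows that do not move let the fingers close. It gives the time, the measured TCP pose, the force and the opening at its end, in the units of the state.
- bot.read_state(): the state, without advancing time (a new reading comes with each control period).
- read_camera(name): name is "side" or "top"; returns a dict with "image" (384x512x3 uint8, red, green, blue), "mtx" (3x3 intrinsics, pixels), "k1" (the pictures are not rectified: a ray, as slopes to the right and down, at radius r is drawn at 1 + k1 r^2 times it, then the intrinsics apply), "eye" and "orientation" of the camera in the world. Camera axes: x right, y up, looking along -z (the intrinsics and any distortion apply to the point x, -y, -z); pixel columns grow to the right and rows downward; lengths in m; the calibration is good to about 2 mm. A picture is of the moment at which its call begins. There is no depth.
- finish_job(): hands the job in, once; it reports no verdict.
The state is a dict: "time": time; "q": joint angles; "joint_vel": joint speeds; "joint_torque": joint torques, N m; "tool_pos": TCP position; "tcp_rot": TCP orientation; "wrist_force": force on the tool from outside, world axes, zero at the start; "torque": the same for the moment, N m; "width": opening from 0.0 (shut) to 1.0 (fully open).
Only numpy, scipy, OpenCV 4.12 (cv2) and the standard library are available. Lean on these libraries where they do the work, as an engineer would, in place of code of your own. Each camera call takes 0.05 s, during which the arm holds its last target.

## Task

Tidy the medicine things: lay both thermometers flat in the larger, oblong steel tray, lengthwise and side by side, and stand the amber bottle in the square steel dish. The tablets go on the dark wooden board as a stack: the pill organizer flat in the middle and squarely along the board, then the round tin flat on top of it in the middle. Keep the bottle upright throughout and leave the mug and the spoon where they are.

Things in the scene. Friction and masses are not known exactly. Their poses are not given: they have to be found in the camera images.
- digital: Loose white plastic digital thermometer lying flat, grey window up. 120 mm long along its x (-60 to +60). Its thick body, 22 wide (y) and 12 high, runs from x=-60 to x=+30; beyond that a thinner white neck and a 5 mm steel tip run to +60, clear of the table. Weight about 30 g, balanced near x=-15: grip there, across y. Origin: underside, middle of the length; z up.
- cased: Loose glass thermometer lying in its blue plastic case, a straight bar 130 (x) by 20 (y) by 14 mm high, a glass tube showing on top. About 35 g. Origin: centre of its underside; z up.
- organizer: Loose green plastic pill organizer with seven lids in a row, all shut: a block 140 (x) by 52 (y) by 28 mm high with a flat top. About 120 g. Origin: centre of its underside; z up.
- bottle: Loose amber glass bottle standing upright, straight round body 44 mm in diameter up to 56 mm height, then a shoulder and a white 30 mm cap, 89 mm high in all. About 120 g. Origin: centre of its underside; z up.
- tin: Loose round bare-metal tablet tin lying flat, 46 mm in diameter, 22 mm high. About 70 g. Origin: centre of its underside; z up.
- tray: Fixed shallow open steel tray, the larger of the two steel ones and oblong: 180 (x) by 150 (y) mm outside, walls 3 mm thick and 16 mm high, floor 3 mm thick. Its length is its x. Origin: centre of its underside; z up. Thermometers go in lengthwise, about 32 mm either side of its middle line.
- dish: Fixed square open steel dish, 120 by 120 mm outside, walls 3 mm thick and 25 mm high, floor 3 mm thick. Origin: centre of its underside; z up.
- board: Fixed dark wooden board, 170 (x) by 85 (y) by 15 mm thick. Origin: centre of its underside; its flat top is 15 mm higher; z up.
- mug: Bystander, loose: white mug, 74 mm across, 75 mm high, with a handle towards its own +y. Origin: centre of its underside. Leave alone.
- spoon: Bystander, loose: steel spoon about 157 mm long lying along its x, bowl towards +x. Origin: near mid-length, at table height. Leave alone.

How it is judged:
By the outcome, as a careful person would: the job done as asked, in the order asked, and still so for the second after the job is handed in, with the robot touching nothing.
It also fails if it takes over 144 s, if anything falls off the work surface, if the arm or the gripper's body presses on something with over 40 N, if the wrist force passes 120 N, or if a joint passes its speed limit or range.

## Working session

There is one attempt and no reset: what is moved stays moved. The work goes in short steps, Python scripts to look and compute and a tool call to move; the robot and the scene stay as the last step left them, time stands still between calls to the robot, and variables do not carry over. Pictures are saved under pics/ and viewed, and the job is handed in when it is done.

Besides the shell and the picture viewer there is one more tool, called after "Request:" as name(argument=value, ...) on one line, values as JSON. servo_tool: Moves the arm, as the interface text tells. Its arguments: {"type":"object","properties":{"targets":{"type":"string"},"newtons":{"type":"number"}},"required":["targets"]}

```bash
mkdir -p pics; ls; python3 - <<'E'
from workcell import bot, read_camera
import cv2
print(bot.read_state())
for n in ("top","side"):
    c=read_camera(n); cv2.imwrite(f"pics/{n}0.png",c["image"][:,:,::-1])
    print(n,c["mtx"].tolist(),c["k1"],c["eye"],c["orientation"])
E
```

```text
pics
{'time': 0.0, 'q': array([-1.17192364e+00,  2.64728859e-01,  1.60539238e+00, -5.02198294e-05,
        1.27366214e+00, -3.69159020e-02]), 'joint_vel': array([-3.69801193e-05, -3.78418764e-06, -5.75268471e-04,  7.71348654e-04,
        9.16470571e-05, -5.88343047e-04]), 'joint_torque': array([-4.65428857e-04, -5.15112090e+01, -3.67316508e+01, -4.46047602e-05,
        1.30281344e-02, -1.15416447e-05]), 'tool_pos': array([ 0.28462543, -0.61125446,  0.22996845]), 'tcp_rot': array([-3.06520848e+00, -6.78689859e-01,  6.93082158e-04]), 'wrist_force': array([-0.16437067,  0.54228035, -0.32824608]), 'torque': array([0.00150523, 0.02179876, 0.0331077 ]), 'width': 1.0018156806669036}
top [[437.74985741895296, 0.0, 262.67944438251766], [0.0, 437.74985741895296, 187.77580406704658], [0.0, 0.0, 1.0]] -0.027336089126049574 [0.30536825 0.01945807 1.11986234] [ 0.12592214 -0.12943848 -1.58078662]
side [[349.862230316107, 0.0, 250.33861740144835], [0.0, 349.862230316107, 186.58128361846468], [0.0, 0.0, 1.0]] -0.03353737796015526 [0.28114456 0.62252552 0.62962147] [ 0.19849277 -1.1514038  -2.61372506]
```

View pics/top0.png

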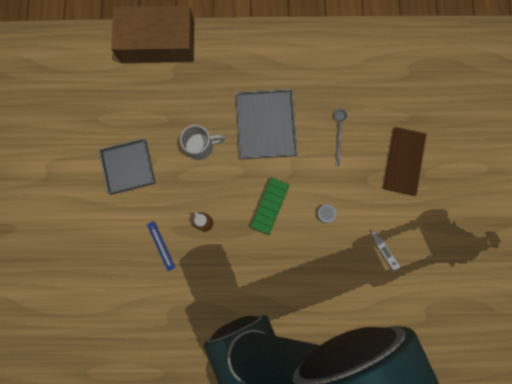

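View pics/side0.png

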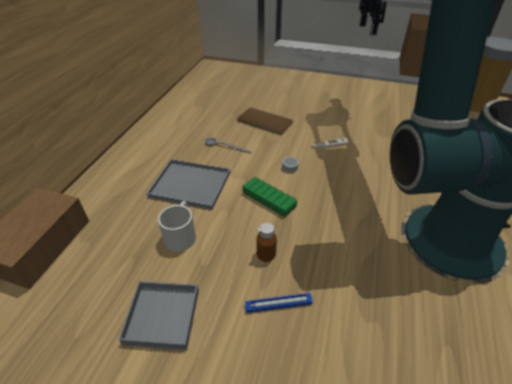

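The top picture shows the tray at about (266,125), dish (128,166), board (405,161), organizer (269,206), tin (327,213), bottle (202,221), cased (161,246), digital (384,250), mug (197,141) and spoon (340,135). The side view agrees. Next I measure them.

```bash
cat > h.py <<'E'
import numpy as np, cv2
from scipy.spatial.transform import Rotation as R
from workcell import bot, read_camera
def cam(n,save=None):
    c=read_camera(n); c["R"]=R.from_rotvec(c["orientation"]).as_matrix()
    if save: cv2.imwrite("pics/"+save,c["image"][:,:,::-1])
    return c
def dist(c): return np.array([c["k1"],0,0,0.])
def rays(c,px):
    p=cv2.undistortPoints(np.float64(px).reshape(-1,1,2),c["mtx"],dist(c)).reshape(-1,2)
    d=np.c_[p[:,0],-p[:,1],-np.ones(len(p))]
    return d@c["R"].T
def onplane(c,px,z):
    d=rays(c,px); e=np.array(c["eye"]); return e+d*((z-e[2])/d[:,2])[:,None]
def proj(c,P):
    q=(np.atleast_2d(P)-c["eye"])@c["R"]; q=q*[1,-1,-1]
    return cv2.projectPoints(q.reshape(-1,1,3),np.zeros(3),np.zeros(3),c["mtx"],dist(c))[0].reshape(-1,2)
def tri(c1,p1,c2,p2):
    d1=rays(c1,[p1])[0];d2=rays(c2,[p2])[0]
    A=np.c_[d1,-d2];s=np.linalg.lstsq(A,np.array(c2["eye"])-c1["eye"],rcond=None)[0]
    a=c1["eye"]+s[0]*d1;b=c2["eye"]+s[1]*d2
    return (a+b)/2,np.linalg.norm(a-b)
def hsv(c): return cv2.cvtColor(c["image"],cv2.COLOR_RGB2HSV)
def blob(m,roi,z,c,minA=20):
    x0,y0,x1,y1=roi; k=np.zeros(m.shape,np.uint8); k[y0:y1,x0:x1]=m[y0:y1,x0:x1]
    cs,_=cv2.findContours(k,cv2.RETR_EXTERNAL,cv2.CHAIN_APPROX_NONE)
    ct=max(cs,key=cv2.contourArea)
    P=onplane(c,ct.reshape(-1,2),z)[:,:2]
    r=cv2.minAreaRect((P*1000).astype(np.float32))
    return ct,P,r
def rect_long(r):
    (cx,cy),(w,h),a=r
    if w<h: a+=90; w,h=h,w
    return np.round([cx,cy,w,h,(a+90)%180-90],1)
E
python3 - <<'E'
from h import *
for n in ("top","side"):
    c=cam(n); im=c["image"][:,:,::-1]
    if n=="top":
        a=im[80:280,90:265]; b=im[80:280,225:440]
        cv2.imwrite("pics/ta.png",cv2.resize(a,None,fx=3,fy=3,interpolation=cv2.INTER_CUBIC));cv2.imwrite("pics/tb.png",cv2.resize(b,None,fx=3,fy=3,interpolation=cv2.INTER_CUBIC))
        H=hsv(c)
        for nm,p in dict(board=(405,161),tray=(266,125),dish=(128,166),org=(265,210),tin=(327,213),cased=(157,238),dig=(384,250),table=(300,260),capb=(201,220),body=(207,225)).items(): print(nm,H[p[1],p[0]],c["image"][p[1],p[0]])
E
```

```text
board [ 14 162  63] [63 42 23]
tray [ 98  10 104] [100 103 104]
dish [102  13 101] [ 96  99 101]
org [ 63 150 104] [ 43 104  50]
tin [100   7 113] [110 112 113]
cased [100  18 130] [121 127 130]
dig [49 32 89] [82 89 78]
table [ 19 123 124] [124 102  64]
capb [ 23   7 152] [152 151 148]
body [ 16 185  77] [77 50 21]
```

View pics/ta.png

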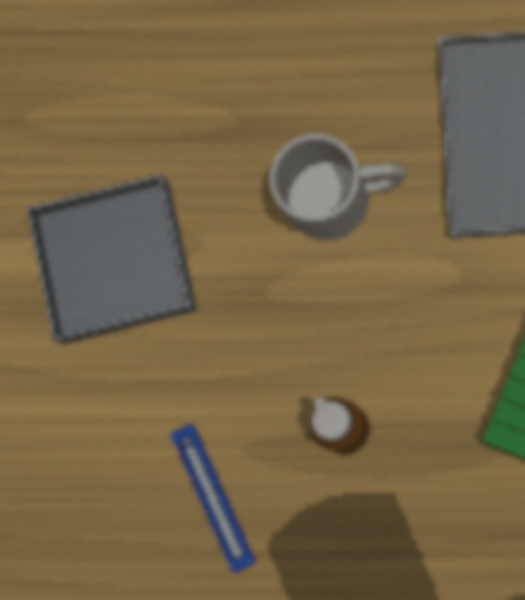

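View pics/tb.png

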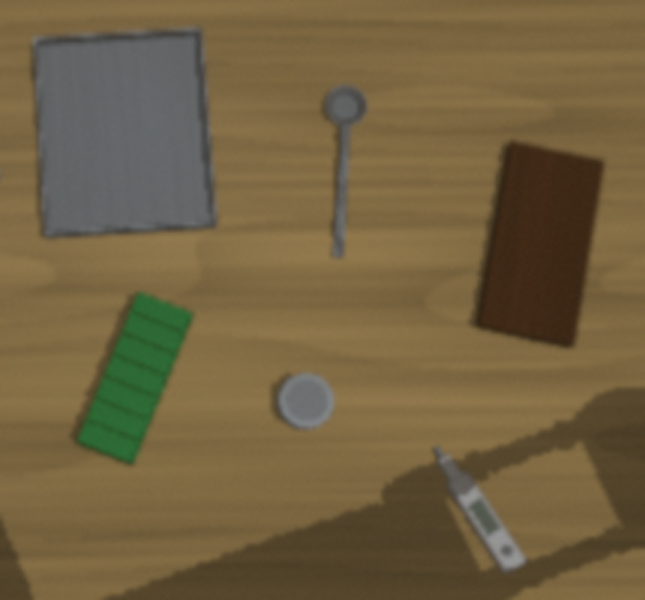

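The crops show all objects clearly: the digital thermometer's tip points to upper left (crop b 436,450), and its body end is at (512,568). Next: masks and rays.

```bash
cat > meas.py <<'E'
from h import *
c=cam("top"); H=hsv(c); h,s,v=[H[...,i].astype(int) for i in range(3)]
grey=((s<60)).astype(np.uint8)
blue=((h>105)&(h<130)&(s>90)).astype(np.uint8)
green=((h>45)&(h<80)&(s>90)).astype(np.uint8)
board=((v<85)&(s>120)).astype(np.uint8)
vis=c["image"][:,:,::-1].copy()
def rep(nm,m,roi,z):
    ct,P,r=blob(m,roi,z,c); print(nm,rect_long(r),len(ct)); cv2.drawContours(vis,[ct],-1,(0,0,255),1); return ct,P
if __name__=="__main__":
    rep("tray",grey,(228,82,304,168),.016)
    rep("dish",grey,(92,132,165,200),.025)
    rep("board",board,(375,118,432,205),.015)
    rep("org",green,(240,170,295,240),.028)
    rep("cased",blue,(140,215,180,275),.014)
    rep("tin",grey,(312,200,342,228),.022)
    rep("dig",grey,(360,225,405,275),.010)
    ct,P=rep("cap",grey,(190,205,215,232),.089); print(cv2.minEnclosingCircle((P*1000).astype(np.float32)))
    ct,P=rep("tin",grey,(312,200,342,228),.022); print(cv2.minEnclosingCircle((P*1000).astype(np.float32)))
    rep("spoon",grey,(328,104,350,170),.005)
    cv2.imwrite("pics/vis0.png",cv2.resize(vis[80:280,90:440],None,fx=2.2,fy=2.2,interpolation=cv2.INTER_NEAREST))
E
python3 meas.py
```

```text
tray [657.8   5.1 181.6 149.1   2.7] 240
dish [547.  364.4 122.8 122.5  13.5] 177
board [ 552.5 -351.7  169.9   88.4  -13.2] 183
org [439.2  -1.2 136.7  50.3 -22.9] 132
cased [342.9 274.5 126.9  18.9  25.6] 101
tin [ 418.6 -143.    45.7   45.5   89.2] 52
dig [ 326.9 -286.2  118.8   22.    31.6] 88
cap [400.4 164.9  30.7  28.6  -0.8] 39
((401.5451965332031, 166.12152099609375), 17.91788673400879)
tin [ 418.6 -143.    45.7   45.5   89.2] 52
((418.13079833984375, -143.6959228515625), 24.063720703125)
spoon [ 621.5 -190.1  153.    32.    -2.4] 122
```

View pics/vis0.png

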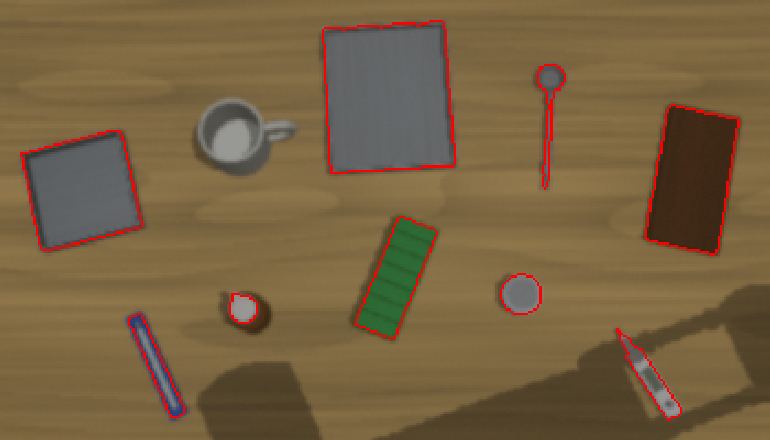

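Sizes agree with the given ones (tray 182×149, dish 122, board 170×88, organizer 137×50, cased 127×19, tin 45.6, digital 119×22). Refining angles by fitting sides, and cross-checking with the side view.

```bash
cat > ref.py <<'E'
from meas import *
def sides(P):
    r=cv2.minAreaRect((P*1000).astype(np.float32)); B=cv2.boxPoints(r); Q=P*1000; out=[]
    for i in range(4):
        a,b=B[i],B[(i+1)%4]; L=np.linalg.norm(b-a); u=(b-a)/L; n=np.array([-u[1],u[0]])
        t=(Q-a)@u; d=abs((Q-a)@n); k=(t>.12*L)&(t<.88*L)&(d<7)
        vx,vy,x,y=cv2.fitLine(Q[k].astype(np.float32),cv2.DIST_HUBER,0,.01,.01).ravel()
        out.append((round(float(L)),round(float(np.degrees(np.arctan2(vy,vx))),1),np.round([x,y],1)))
    return out
if __name__=="__main__":
    for nm,m,roi,z in [("tray",grey,(228,82,304,168),.016),("dish",grey,(92,132,165,200),.025),("board",board,(375,118,432,205),.015),("org",green,(240,170,295,240),.028),("cased",blue,(140,215,180,275),.014)]:
        print(nm,[(a,b) for a,b,_ in sides(rep(nm,m,roi,z)[1])])
    # digital body: drop thin parts by opening in upscaled mask
    k=np.zeros_like(grey);k[225:275,360:405]=grey[225:275,360:405]
    ys,xs=np.nonzero(k);P=onplane(c,np.c_[xs,ys],.011)[:,:2]*1000
    m=P.mean(0);u=np.linalg.svd(P-m)[2][0];u*=np.sign(u[0])
    t=(P-m)@u;w=(P-m)@[-u[1],u[0]]
    print("axis",np.degrees(np.arctan2(u[1],u[0])),t.min(),t.max())
    body=t<t.max()-32; mb=P[body].mean(0); vx,vy,_,_=cv2.fitLine(P[body].astype(np.float32),cv2.DIST_L2,0,.01,.01).ravel()
    print("body centre",mb,np.degrees(np.arctan2(vy,vx)),(t[body].min(),t[body].max()),w[body].min(),w[body].max())
    # cap: white bright, excluding highlight
    hh=(grey&(v>95)).astype(np.uint8); hh=cv2.morphologyEx(hh,cv2.MORPH_OPEN,cv2.getStructuringElement(cv2.MORPH_ELLIPSE,(7,7)))
    ct,P=rep("cap",hh,(190,205,215,232),.089); mm=cv2.moments(ct); pc=[mm["m10"]/mm["m00"],mm["m01"]/mm["m00"]]; print(pc,onplane(c,[pc],.089))
    ct,P=rep("tin",grey,(312,200,342,228),.022); mm=cv2.moments(ct); pt=[mm["m10"]/mm["m00"],mm["m01"]/mm["m00"]]; print("tin",onplane(c,[pt],.022))
    # side
    s2=cam("side"); S=hsv(s2)
    g2=((S[...,0]>105)&(S[...,0]<130)&(S[...,1]>90)).astype(np.uint8); ct,P,r=blob(g2,(235,280,325,325),.014,s2); print("side cased",rect_long(r))
    for nm,Pw in dict(tray=[657.8,5.1,16],board=[552.5,-351.7,15],org=[439.2,-1.2,28],tin=[418.3,-143.3,22],cap=[400.4,164.5,89],cased=[342.9,274.5,14],dish=[547,364.4,25]).items(): print(nm,proj(s2,np.array(Pw)/1000).round(1))
E
python3 ref.py
```

```text
tray [657.8   5.2 181.6 149.3   2.7] 240
tray [(149, -87.3), (182, 2.8), (149, -87.3), (182, 2.4)]
dish [546.9 364.1 123.2 122.2  13.8] 176
dish [(122, -76.3), (123, 13.8), (122, -76.1), (123, 13.9)]
board [ 552.5 -351.7  169.9   88.4  -13.2] 183
board [(170, -13.0), (88, 76.9), (170, -13.5), (88, 76.9)]
org [439.2  -1.2 136.7  50.3 -22.9] 132
org [(137, -23.3), (50, 67.2), (137, -22.8), (50, 67.5)]
cased [342.9 274.5 126.9  19.1  25.7] 101
cased [(19, -68.5), (127, 25.3), (19, -58.2), (127, 25.1)]
axis 31.683233814177544 -51.394492247803065 67.31697347162125
body centre [ 313.00749364 -294.27083604] 31.512524 (np.float64(-51.394492247803065), np.float64(34.99367037299298)) -11.143251616189067 11.532802235409742
cap [400.9 165.5  30.4  28.1  44.9] 35
[199.85673758865246, 219.60567375886524] [[0.40007051 0.1652411  0.089     ]]
tin [ 418.6 -143.    45.7   45.5   89.2] 52
tin [[ 0.4178528  -0.14372332  0.022     ]]
side cased [342.8 280.  127.6  23.3  25.6]
tray [[189.9 179.8]]
board [[264.8 118.4]]
org [[269.6 191.3]]
tin [[290.3 161.2]]
cap [[266.9 226.4]]
cased [[279.3 299.9]]
dish [[161.6 308.7]]
```

```bash
cat > d.py <<'E'
import sys,numpy as np
from scipy.spatial.transform import Rotation as R
from workcell import bot
s=bot.read_state(); x,y,z,psi=map(float,sys.argv[1:5])
p=np.array(s["tool_pos"])*1000; Rt=R.from_rotvec(s["tcp_rot"])
a=np.radians(psi); Y=np.array([np.cos(a),np.sin(a),0]); Z=np.array([0,0,-1.]); G=R.from_matrix(np.c_[np.cross(Y,Z),Y,Z])
d=np.array([x,y,z])-p
print("t",round(s["time"],2),"pos",p.round(1),"w",round(s["width"]*85.4,1),"F",np.round(s["wrist_force"],1),"q6",round(s["q"][5],2))
print("turn",(Rt.inv()*G).as_rotvec().round(3),"shift now",Rt.inv().apply(d).round(1),"| after turn",G.inv().apply(d).round(1))
E
python3 d.py 313 -294.3 120 -58.4
```

```text
t 0.35 pos [ 284.9 -611.8  231. ] w 85.3 F [0.5 0.4 0.4] q6 -0.04
turn [-0.001 -0.    -0.116] shift now [ 159.5 -275.8  111.1] | after turn [ 190.3 -255.6  111. ]
```

Request:
servo_tool(targets="0 0 -0.116 0 0 0 60; 0 0 0 20 -27 12 60; 0 0 0 20 -27 12 60; 0 0 0 20 -27 12 60; 0 0 0 20 -27 12 60; 0 0 0 20 -27 12 60; 0 0 0 20 -27 12 60; 0 0 0 20 -27 12 60", newtons=30)

```text
time: 1.02
tool_pos: [0.3049, -0.3791, 0.1458]
tcp_rot: [3.01, 0.85, 0.002]
wrist_force: [1.3, 0.8, 0.4]
width: 0.704
```

```bash
python3 d.py 313 -294.3 40 -58.4
```

```text
t 1.02 pos [ 304.9 -379.1  145.8] w 60.1 F [1.3 0.8 0.4] q6 0.08
turn [ 0.013  0.002 -0.001] shift now [ 51.5 -69.5 104.7] | after turn [ 51.3 -68.  105.8]
```

Request:
servo_tool(targets="0.012 0 0 13 -17 15 60; 0 0 0 13 -17 20 60; 0 0 0 13 -17 22 60; 0 0 0 12 -17 22 60; 0 0 0 0 0 20 60; 0 0 0 0 0 0 45")

```text
time: 1.52
tool_pos: [0.3112, -0.2829, 0.042]
tcp_rot: [3.021, 0.86, -0.002]
wrist_force: [-0.4, 0.8, 0.9]
width: 0.577
```

```bash
python3 d.py 313 -294.3 3 -58.4; python3 -c "
from h import *
c=cam('top');s=cam('side')
a=c['image'][200:300,340:440];b=s['image'][100:200,280:400]
cv2.imwrite('pics/g1.png',np.hstack([cv2.resize(a,(400,400)),cv2.resize(b,(400,400))])[:,:,::-1])
print(proj(c,np.array([.313,-.2943,.006])),proj(s,np.array([.313,-.2943,.006])))"
```

```text
t 1.52 pos [ 311.2 -282.9   42. ] w 49.3 F [-0.4  0.8  0.9] q6 0.22
turn [-0.     0.001  0.003] shift now [-4.4 10.6 39. ] | after turn [-4.4 10.7 39. ]
[[386.4724216  254.43877056]] [[334.62247919 142.26960436]]
```

View pics/g1.png

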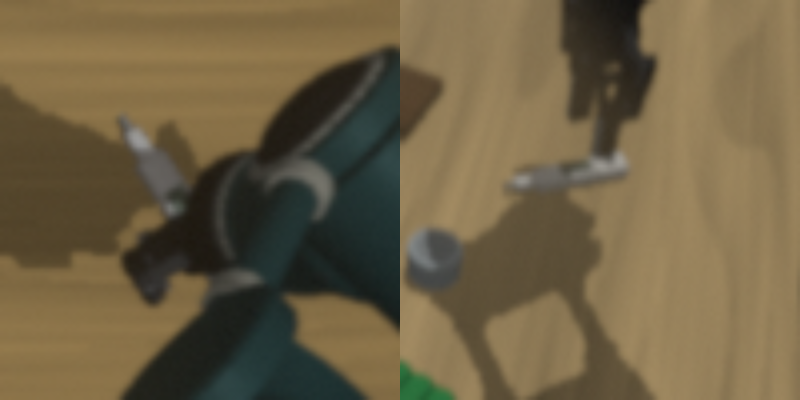

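The pictures show the gripper above the digital's body, about 11 mm off across it (coasting overshoot). I correct first and then go down.

Request:
servo_tool(targets="0 0 0 -4 10.5 5 45; 0 0 0 0 0 0 45; 0 0 0 0 0 0 45")

```text
time: 1.87
tool_pos: [0.3179, -0.3007, 0.0444]
tcp_rot: [3.012, 0.854, 0.007]
wrist_force: [-0.2, -0.1, -0.1]
width: 0.528
```

```bash
python3 d.py 313 -294.3 3 -58.4
```

```text
t 1.87 pos [ 317.9 -300.7   44.4] w 45.1 F [-0.2 -0.1 -0.1] q6 0.21
turn [ 0.011 -0.001  0.001] shift now [-0.8 -8.5 41.3] | after turn [-0.8 -8.  41.4]
```

Request:
servo_tool(targets="0 0 0 0 0 0 45; 0 0 0 0 0 0 45")

```text
time: 2.03
tool_pos: [0.3193, -0.303, 0.0471]
tcp_rot: [3.009, 0.85, 0.01]
wrist_force: [-1.3, 0.1, 0.5]
width: 0.525
```

```bash
python3 d.py 313 -294.3 3 -58.4
```

```text
t 2.03 pos [ 319.3 -303.    47.1] w 44.8 F [-1.3  0.1  0.5] q6 0.21
turn [ 0.016 -0.002 -0.001] shift now [ -0.9 -11.4  43.9] | after turn [ -0.8 -10.7  44.1]
```

Request:
servo_tool(targets="0.01 0 0 -0.5 -5 10 45; 0.005 0 0 0 -3 10 45; 0 0 0 0 0 5 45; 0 0 0 0 0 0 45")

```text
time: 2.37
tool_pos: [0.3153, -0.2971, 0.0216]
tcp_rot: [3.022, 0.852, 0.006]
wrist_force: [-0.2, 0.2, -0.6]
width: 0.526
```

```bash
python3 d.py 313 -294.3 3 -58.4
```

```text
t 2.37 pos [ 315.3 -297.1   21.6] w 44.9 F [-0.2  0.2 -0.6] q6 0.2
turn [ 0.003 -0.003 -0.002] shift now [-0.6 -3.6 18.6] | after turn [-0.5 -3.6 18.6]
```

Request:
servo_tool(targets="0.003 -0.003 0 -0.5 -3 7 45; 0 0 0 0 -0.5 6 45; 0 0 0 0 0 2 45; 0 0 0 0 0 0 45")

```text
time: 2.7
tool_pos: [0.3115, -0.2924, 0.0033]
tcp_rot: [-3.02, -0.852, 0.003]
wrist_force: [0.1, -0.1, -0.1]
width: 0.528
```

```bash
python3 d.py 313 -294.3 3 -58.4
```

```text
t 2.7 pos [ 311.5 -292.4    3.3] w 45.1 F [ 0.1 -0.1 -0.1] q6 0.21
turn [-0.004  0.001 -0.001] shift now [0.3 2.4 0.3] | after turn [0.3 2.4 0.3]
```

Request:
servo_tool(targets="0 0 0 0 1 0 10; 0 0 0 0 0 0 10; 0 0 0 0 0 0 10; 0 0 0 0 0 0 10; 0 0 0 0 0 0 10; 0 0 0 0 0 0 10")

```text
time: 3.2
tool_pos: [0.3127, -0.294, 0.0037]
tcp_rot: [-3.021, -0.853, 0.002]
wrist_force: [-0.1, 0.1, 0.2]
width: 0.247
```

```bash
python3 d.py 646.3 -27.6 120 -87.3
```

```text
t 3.2 pos [ 312.7 -294.     3.7] w 21.1 F [-0.1  0.1  0.2] q6 0.21
turn [-0.003  0.002  0.503] shift now [ 423.6  -52.9 -116.5] | after turn [ 345.8 -250.3 -116.3]
```

Request:
servo_tool(targets="0 0 0 0 0 -12 10; 0 0 0 0 0 -20 10; 0 0 0.1 0 0 -22 10; 0 0 0.1 0 0 -22 10; 0 0 0.1 0 0 -14 10; 0 0 0.1 0 0 -6 10; 0 0 0.07 0 0 0 10")

```text
time: 3.78
tool_pos: [0.3115, -0.2928, 0.1032]
tcp_rot: [-3.135, -0.094, 0.007]
wrist_force: [0.8, -1.0, 0.1]
width: 0.246
```

```bash
python3 d.py 646.3 -27.6 120 -87.3;python3 -c "
from h import *
s=cam('side')
b=s['image'][60:200,280:420]
cv2.imwrite('pics/g2.png',cv2.resize(b,(500,500))[:,:,::-1])"
```

```text
t 3.78 pos [ 311.5 -292.8  103.2] w 21.0 F [ 0.8 -1.   0.1] q6 0.7
turn [-0.005  0.005  0.013] shift now [ 350.  -244.8  -17.1] | after turn [ 346.9 -249.1  -16.8]
```

View pics/g2.png

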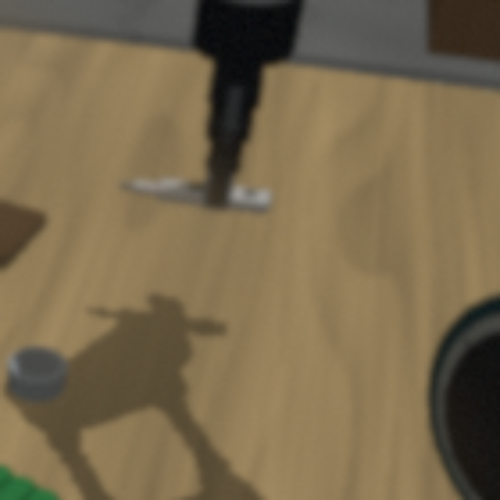

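The picture shows the digital held level in the fingers, above the table.

Request:
servo_tool(targets="0 0 0.01 18 -13 -6 10; 0 0 0 30 -21 0 10; 0 0 0 33 -24 0 10; 0 0 0 33 -24 0 10; 0 0 0 33 -24 0 10; 0 0 0 33 -24 0 10; 0 0 0 33 -24 0 10; 0 0 0 33 -24 0 10")

```text
time: 4.5
tool_pos: [0.5495, -0.1005, 0.1074]
tcp_rot: [-3.139, -0.076, 0.011]
wrist_force: [-0.3, -0.7, -0.2]
width: 0.246
```

```bash
python3 d.py 646.3 -27.6 60 -87.3
```

```text
t 4.5 pos [ 549.5 -100.5  107.4] w 21.0 F [-0.3 -0.7 -0.2] q6 1.3
turn [-0.002  0.007  0.002] shift now [100.6 -68.   46.8] | after turn [100.1 -68.3  47.4]
```

Request:
servo_tool(targets="0 0.005 0 28 -19 8 10; 0 0 0 22 -15 10 10; 0 0 0 14 -10 10 10; 0 0 0 8 -6 6 10; 0 0 0 4 -3 2 10; 0 0 0 0 0 0 10")

```text
time: 5.0
tool_pos: [0.6314, -0.0333, 0.0677]
tcp_rot: [-3.137, -0.105, 0.0]
wrist_force: [-0.3, 0.4, 0.4]
width: 0.248
```

```bash
python3 d.py 646.3 -27.6 30 -87.3
```

```text
t 5.0 pos [631.4 -33.3  67.7] w 21.2 F [-0.3  0.4  0.4] q6 1.41
turn [-0.003  0.     0.02 ] shift now [15.2 -4.6 37.8] | after turn [15.1 -5.  37.7]
```

Request:
servo_tool(targets="0 0 0.01 7 -2 5 10; 0 0 0.008 5 -2 5 10; 0 0 0 2 0 5 10; 0 0 0 0 0 5 10; 0 0 0 0 0 3 10; 0 0 0 0 0 0 10")

```text
time: 5.5
tool_pos: [0.6435, -0.032, 0.0433]
tcp_rot: [-3.139, -0.069, 0.003]
wrist_force: [0.2, -0.9, -0.8]
width: 0.247
```

```bash
python3 d.py 646.3 -27.6 7.5 -87.3
```

```text
t 5.5 pos [643.5 -32.   43.3] w 21.1 F [ 0.2 -0.9 -0.8] q6 1.44
turn [-0.002  0.002 -0.003] shift now [ 3.  -4.2 35.8] | after turn [ 3.  -4.2 35.8]
```

Request:
servo_tool(targets="0 0 0 2 -2 8 10; 0 0 0 1 -1 8 10; 0 0 0 0 -1 8 10; 0 0 0 0 0 4 10; 0 0 0 0 0 2 10; 0 0 0 0 0 0 10")

```text
time: 6.0
tool_pos: [0.6455, -0.0281, 0.0098]
tcp_rot: [-3.139, -0.067, 0.004]
wrist_force: [-0.6, 0.4, 0.1]
width: 0.244
```

```bash
python3 d.py 646.3 -27.6 7.5 -87.3
```

```text
t 6.0 pos [645.5 -28.1   9.8] w 20.8 F [-0.6  0.4  0.1] q6 1.44
turn [-0.002  0.003 -0.004] shift now [ 0.9 -0.5  2.3] | after turn [ 0.9 -0.5  2.3]
```

Request:
servo_tool(targets="0 0 0 0.5 0 2 10; 0 0 0 0 0 0.5 10; 0 0 0 0 0 0 10; 0 0 0 0 0 0 38; 0 0 0 0 0 0 38; 0 0 0 0 0 0 38")

```text
time: 6.5
tool_pos: [0.6467, -0.0281, 0.0078]
tcp_rot: [-3.139, -0.068, 0.002]
wrist_force: [-0.7, 0.6, 0.4]
width: 0.441
```

```bash
python3 d.py 646.3 -27.6 120 -87.3
```

```text
t 6.5 pos [646.7 -28.1   7.8] w 37.7 F [-0.7  0.6  0.4] q6 1.44
turn [-0.002  0.001 -0.004] shift now [  -0.6   -0.7 -112.2] | after turn [  -0.4   -0.5 -112.2]
```

Request:
servo_tool(targets="0 0 0 0 0 -10 38; 0 0 0 0 0 -18 38; 0 0 -0.1 0 0 -25 45; 0 0 -0.1 0 0 -25 45; 0 0 -0.1 0 0 -20 45; 0 0 -0.08 0 0 -8 45; 0 0 0 0 0 0 45")

```text
time: 7.08
tool_pos: [0.6466, -0.0283, 0.1224]
tcp_rot: [-3.064, -0.686, 0.002]
wrist_force: [-0.3, -0.1, 0.5]
width: 0.525
```

```bash
python3 d.py 342.9 275.5 120 -64.6
```

```text
t 7.08 pos [646.6 -28.3 122.4] w 44.9 F [-0.3 -0.1  0.5] q6 1.05
turn [-0.002  0.001 -0.003] shift now [-145.1 -404.3    3.5] | after turn [-144.  -404.7    2.4]
```

Request:
servo_tool(targets="0 0 0 -7 -20 -2 45; 0 0 0 -12 -34 0 45; 0 0 0 -13 -37 0 45; 0 0 0 -13 -37 0 45; 0 0 0 -13 -37 0 45; 0 0 0 -13 -37 0 45; 0 0 0 -13 -37 0 45; 0 0 0 -13 -37 0 45")

```text
time: 7.75
tool_pos: [0.4438, 0.1831, 0.1271]
tcp_rot: [3.074, 0.635, 0.019]
wrist_force: [0.3, 0.9, -0.3]
width: 0.53
```

```bash
python3 d.py 342.9 275.5 60 -64.6
```

```text
t 7.75 pos [443.8 183.1 127.1] w 45.2 F [ 0.3  0.9 -0.3] q6 1.51
turn [ 0.005 -0.011 -0.036] shift now [ -56.8 -125.2   65.9] | after turn [ -51.5 -126.8   67.1]
```

Request:
servo_tool(targets="0 0 -0.02 -13 -33 3 45; 0 0 -0.015 -13 -30 6 45; 0 0 0 -10 -22 12 45; 0 0 0 -6 -14 14 45; 0 0 0 -3 -8 14 45; 0 0 0 0 -4 10 45; 0 0 0 0 0 4 45; 0 0 0 0 0 0 45")

```text
time: 8.42
tool_pos: [0.3465, 0.2731, 0.0615]
tcp_rot: [-3.067, -0.677, -0.023]
wrist_force: [0.4, -0.7, 1.0]
width: 0.531
```

```bash
python3 d.py 342.9 275.5 3 -64.6
```

```text
t 8.42 pos [346.5 273.1  61.5] w 45.3 F [ 0.4 -0.7  1. ] q6 1.76
turn [ 0.003 -0.014 -0.009] shift now [-3.  -3.8 58.4] | after turn [-2.2 -3.7 58.5]
```

Request:
servo_tool(targets="0 -0.007 -0.008 -1.5 -2 8 45; 0 -0.006 0 -0.5 -1 11 45; 0 0 0 0 0 12 45; 0 0 0 0 0 10 45; 0 0 0 0 0 6 45; 0 0 0 0 0 3 45; 0 0 0 0 0 0 45")

```text
time: 9.0
tool_pos: [0.3484, 0.2742, 0.0085]
tcp_rot: [3.065, 0.678, 0.005]
wrist_force: [0.0, -1.1, 0.0]
width: 0.523
```

```bash
python3 d.py 342.9 275.5 3.5 -64.6; python3 -c "
from h import *
s=cam('side')
b=s['image'][200:340,200:360]
cv2.imwrite('pics/g3.png',cv2.resize(b,(560,490))[:,:,::-1])"
```

```text
t 9.0 pos [348.4 274.2   8.5] w 44.6 F [ 0.  -1.1  0. ] q6 1.75
turn [ 0.003 -0.003 -0.008] shift now [-4.4 -3.5  5. ] | after turn [-4.4 -3.5  5. ]
```

View pics/g3.png

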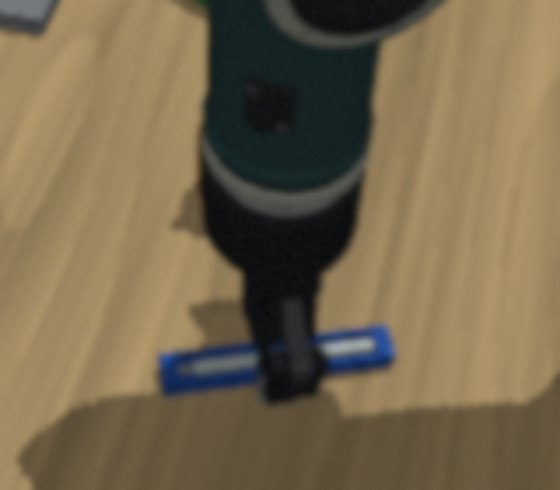

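The fingers straddle the blue case, slightly toward its right end (290 against 276), as the 4 mm remaining shift says.

Request:
servo_tool(targets="0 0 -0.008 -3 -2.5 2 45; 0 0 0 -1 -0.5 2 45; 0 0 0 0 0 0.5 45; 0 0 0 0 0 0 45")

```text
time: 9.38
tool_pos: [0.3442, 0.2761, 0.0051]
tcp_rot: [3.063, 0.692, 0.01]
wrist_force: [0.6, -0.1, -0.4]
width: 0.527
```

```bash
python3 d.py 342.9 275.5 3.5 -64.6
```

```text
t 9.38 pos [344.2 276.1   5.1] w 45.0 F [ 0.6 -0.1 -0.4] q6 1.75
turn [ 0.002 -0.006  0.001] shift now [-1.5 -0.   1.6] | after turn [-1.5 -0.   1.6]
```

Request:
servo_tool(targets="0 -0.004 0 -1 0 0.8 10; 0 0 0 0 0 0 10; 0 0 0 0 0 0 10; 0 0 0 0 0 0 10; 0 0 0 0 0 0 10; 0 0 0 0 0 0 10")

```text
time: 9.88
tool_pos: [0.3439, 0.2764, 0.0053]
tcp_rot: [3.063, 0.693, 0.007]
wrist_force: [-1.2, 1.1, -1.1]
width: 0.222
```

```bash
python3 d.py 658.3 37.1 120 -87.3
```

```text
t 9.88 pos [343.9 276.4   5.3] w 18.9 F [-1.2  1.1 -1.1] q6 1.75
turn [ 0.001 -0.004  0.398] shift now [ 181.3  351.5 -113.3] | after turn [ 302.8  253.9 -114.7]
```

Request:
servo_tool(targets="0 0 0 0 0 -12 10; 0 0 0 0 0 -22 10; 0 0 0.1 0 0 -25 10; 0 0 0.1 0 0 -25 10; 0 0 0.1 0 0 -20 10; 0 0 0.09 0 0 -8 10; 0 0 0 0 0 0 10")

```text
time: 10.47
tool_pos: [0.341, 0.2745, 0.1198]
tcp_rot: [3.137, 0.057, -0.003]
wrist_force: [0.3, 0.5, -1.9]
width: 0.221
```

```bash
python3 d.py 658.3 37.1 130 -87.3
```

```text
t 10.47 pos [341.  274.5 119.8] w 18.8 F [ 0.3  0.5 -1.9] q6 2.16
turn [ 0.004  0.002 -0.011] shift now [308.4 248.9  -9.7] | after turn [305.8 252.1 -10.2]
```

Request:
servo_tool(targets="0 0 -0.01 16 13 -6 10; 0 0 0 28 23 -3 10; 0 0 0 31 25.5 0 10; 0 0 0 31 25.5 0 10; 0 0 0 31 25.5 0 10; 0 0 0 31 25.5 0 10; 0 0 0 31 25.5 0 10; 0 0 0 31 25.5 0 10")

```text
time: 11.13
tool_pos: [0.5829, 0.0958, 0.1228]
tcp_rot: [3.137, 0.127, -0.013]
wrist_force: [0.1, 0.5, -0.9]
width: 0.22
```

```bash
python3 d.py 658.3 37.1 60 -87.3
```

```text
t 11.13 pos [582.9  95.8 122.8] w 18.8 F [ 0.1  0.5 -0.9] q6 1.61
turn [0.002 0.009 0.034] shift now [70.9 64.5 62.3] | after turn [72.6 62.2 62.8]
```

Request:
servo_tool(targets="0 0.005 0.02 24 21 6 10; 0 0 0.014 17 15 10 10; 0 0 0 10 9 12 10; 0 0 0 6 5 10 10; 0 0 0 3 3 6 10; 0 0 0 0 0 2 10; 0 0 0 0 0 0 10")

```text
time: 11.72
tool_pos: [0.6525, 0.0369, 0.0661]
tcp_rot: [3.138, 0.082, -0.013]
wrist_force: [-0.3, 1.2, -0.3]
width: 0.224
```

```bash
python3 d.py 658.3 37.1 9 -87.3
```

```text
t 11.72 pos [652.5  36.9  66.1] w 19.1 F [-0.3  1.2 -0.3] q6 1.54
turn [0.003 0.008 0.005] shift now [ 6.3 -0.  57.1] | after turn [ 5.8  0.1 57.1]
```

Request:
servo_tool(targets="0.003 0.008 0.005 3 0 8 10; 0 0 0 2 0 12 10; 0 0 0 0.5 0 12 10; 0 0 0 0 0 9 10; 0 0 0 0 0 5 10; 0 0 0 0 0 2 10; 0 0 0 0 0 0 10")

```text
time: 12.3
tool_pos: [0.6551, 0.0415, 0.0136]
tcp_rot: [-3.139, -0.084, 0.002]
wrist_force: [-0.2, -0.4, -0.3]
width: 0.221
```

```bash
python3 d.py 658.3 37.1 9 -87.3
```

```text
t 12.3 pos [655.1  41.5  13.6] w 18.9 F [-0.2 -0.4 -0.3] q6 1.54
turn [-0.001  0.001  0.006] shift now [3.  4.6 4.6] | after turn [3.  4.5 4.6]
```

Request:
servo_tool(targets="0 0 0.005 2 3 1 10; 0 0 0 0.5 1 1.5 10; 0 0 0 0 0 1 10; 0 0 0 0 0 0.5 10; 0 0 0 0 0 0 10")

```text
time: 12.72
tool_pos: [0.6593, 0.0372, 0.0105]
tcp_rot: [-3.139, -0.075, -0.002]
wrist_force: [0.5, -0.1, -1.1]
width: 0.224
```

```bash
python3 d.py 658.3 37.1 9 -87.3
```

```text
t 12.72 pos [659.3  37.2  10.5] w 19.1 F [ 0.5 -0.1 -1.1] q6 1.54
turn [-0.001 -0.001  0.001] shift now [-1.   0.   1.5] | after turn [-1.   0.   1.5]
```

Request:
servo_tool(targets="0 0 0 0 0 1.3 10; 0 0 0 0 0 0.7 10; 0 0 0 0 0 0 10; 0 0 0 0 0 0 36; 0 0 0 0 0 0 36; 0 0 0 0 0 0 36")

```text
time: 13.22
tool_pos: [0.6604, 0.037, 0.0097]
tcp_rot: [-3.139, -0.075, -0.006]
wrist_force: [0.2, 0.3, -0.6]
width: 0.418
```

```bash
python3 d.py 400.2 165 130 -76.2
```

```text
t 13.22 pos [660.4  37.    9.7] w 35.7 F [ 0.2  0.3 -0.6] q6 1.54
turn [-0.001 -0.004 -0.193] shift now [-253.4 -140.3 -121. ] | after turn [-222.1 -186.4 -120.3]
```

Request:
servo_tool(targets="0 0 0 0 0 -10 36; 0 0 0 0 0 -20 36; 0 0 -0.06 0 0 -28 60; 0 0 -0.07 0 0 -30 85; 0 0 -0.06 -12 -10 -20 85; 0 0 0 -22 -18 -8 85; 0 0 0 -27 -22 0 85; 0 0 0 -27 -22 0 85")

```text
time: 13.88
tool_pos: [0.5617, 0.085, 0.1365]
tcp_rot: [-3.118, -0.38, -0.018]
wrist_force: [-0.1, 0.7, 0.1]
width: 0.997
```

```bash
python3 d.py 400.2 165 130 -76.2
```

```text
t 13.88 pos [561.7  85.  136.5] w 85.2 F [-0.1  0.7  0.1] q6 1.43
turn [ 0.001 -0.011  0.002] shift now [-137.7 -116.4    4.8] | after turn [-137.8 -116.2    6.5]
```

Request:
servo_tool(targets="0 -0.008 0 -28 -24 0 85; 0 0 0 -28 -24 0 85; 0 0 0 -25 -20 0 85; 0 0 0 -16 -13 0 85; 0 0 0 -9 -8 0 85; 0 0 0 -4 -4 0 85; 0 0 0 0 0 0 85")

```text
time: 14.47
tool_pos: [0.4235, 0.1533, 0.1424]
tcp_rot: [-3.117, -0.383, -0.019]
wrist_force: [0.3, -0.5, 0.3]
width: 0.996
```

```bash
python3 d.py 400.2 165 22 -76.2
```

```text
t 14.47 pos [423.5 153.3 142.4] w 85.1 F [ 0.3 -0.5  0.3] q6 1.62
turn [ 0.    -0.012  0.004] shift now [-21.3 -17.  120.1] | after turn [-19.8 -16.9 120.4]
```

Request:
servo_tool(targets="0 -0.006 0.004 -8 -7 0 85; 0 -0.006 0 -6 -5 0 85; 0 0 0 -3 -2 0 85; 0 0 0 0 0 0 85; 0 0 0 0 0 0 85")

```text
time: 14.88
tool_pos: [0.4061, 0.1633, 0.1437]
tcp_rot: [3.119, 0.373, 0.004]
wrist_force: [0.5, -1.0, 0.3]
width: 0.994
```

```bash
python3 d.py 400.2 165 22 -76.2; python3 -c "
from h import *
s=cam('side');c=cam('top')
cv2.imwrite('pics/g4.png',np.vstack([cv2.resize(s['image'][130:290,180:370],(570,300)),cv2.resize(c['image'][80:270,90:440],(570,300))])[:,:,::-1])"
```

```text
t 14.88 pos [406.1 163.3 143.7] w 84.9 F [ 0.5 -1.   0.3] q6 1.66
turn [ 0.001 -0.002 -0.003] shift now [ -5.6  -3.2 121.6] | after turn [ -5.3  -3.1 121.7]
```

View pics/g4.png

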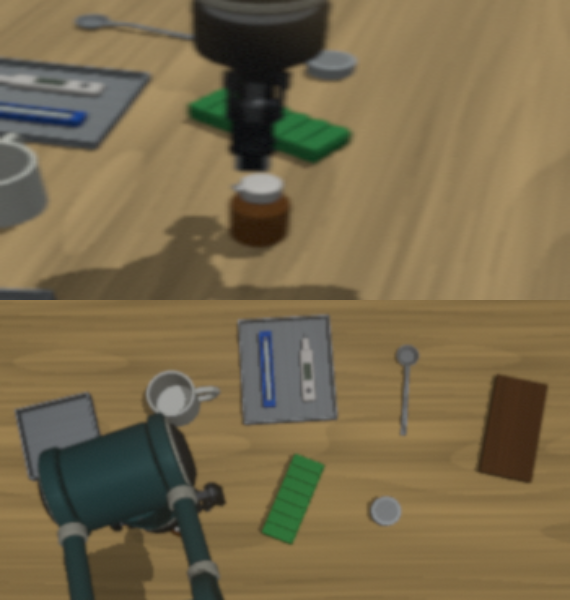

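Both thermometers lie lengthwise and parallel in the tray (lower picture, 266,370 and 307,370). The bottle stands right under the gripper. Going down.

Request:
servo_tool(targets="0 0 -0.003 -3 -1.5 4 85; 0 0 0 -1.5 -1 6 85; 0 0 0 0 0 8 85; 0 0 0 0 0 8 85; 0 0 0 0 0 4 85; 0 0 0 0 0 0 85")

```text
time: 15.48
tool_pos: [0.4009, 0.1639, 0.1096]
tcp_rot: [3.118, 0.376, 0.002]
wrist_force: [-0.2, -0.4, -0.2]
width: 0.995
```

```bash
python3 d.py 400.2 165 22 -76.2
```

```text
t 15.48 pos [400.9 163.9 109.6] w 85.0 F [-0.2 -0.4 -0.2] q6 1.66
turn [ 0.001 -0.001 -0.001] shift now [-0.5 -1.3 87.6] | after turn [-0.4 -1.2 87.6]
```

Request:
servo_tool(targets="0 0 0 0 -1 10 85; 0 0 0 0 0 14 85; 0 0 0 0 0 15 85; 0 0 0 0 0 15 85; 0 0 0 0 0 12 85; 0 0 0 0 0 8 85; 0 0 0 0 0 4 85; 0 0 0 0 0 1 85")

```text
time: 16.15
tool_pos: [0.401, 0.1652, 0.0242]
tcp_rot: [3.118, 0.376, 0.003]
wrist_force: [-1.1, 0.2, 0.1]
width: 0.998
```

```bash
python3 d.py 400.2 165 22 -76.2
```

```text
t 16.15 pos [401.  165.2  24.2] w 85.2 F [-1.1  0.2  0.1] q6 1.67
turn [ 0.001 -0.002 -0.001] shift now [-0.8  0.   2.1] | after turn [-0.8  0.   2.2]
```

Request:
servo_tool(targets="0 0 0 0 0 1 35; 0 0 0 0 0 0 35; 0 0 0 0 0 0 35; 0 0 0 0 0 0 35; 0 0 0 0 0 0 35; 0 0 0 0 0 0 35; 0 0 0 0 0 0 35", newtons=35)

```text
time: 16.73
tool_pos: [0.4029, 0.166, 0.0251]
tcp_rot: [-3.119, -0.376, -0.009]
wrist_force: [0.4, -0.2, -1.4]
width: 0.504
```

```bash
python3 d.py 549 366.5 130 -76.2
```

```text
t 16.73 pos [402.9 166.   25.1] w 43.0 F [ 0.4 -0.2 -1.4] q6 1.67
turn [ 0.001 -0.006 -0.001] shift now [ 190.2 -160.  -103.8] | after turn [ 189.7 -159.9 -104.9]
```

Request:
servo_tool(targets="0 0 0 0 0 -8 35; 0 0 0 0 0 -14 35; 0 0 0 0 0 -18 35; 0 0 0 6 -5 -18 35; 0 0 0 12 -10 -12 35; 0 0 0 18 -15 -6 35; 0 0 0 20 -17 0 35; 0 0 0 20 -17 0 35")

```text
time: 17.4
tool_pos: [0.4569, 0.2441, 0.1059]
tcp_rot: [3.117, 0.37, -0.002]
wrist_force: [0.6, -0.4, -1.2]
width: 0.507
```

```bash
python3 d.py 549 366.5 70 -76.2
```

```text
t 17.4 pos [456.9 244.1 105.9] w 43.3 F [ 0.6 -0.4 -1.2] q6 1.78
turn [ 0.002  0.002 -0.005] shift now [118.2 -97.6  35.5] | after turn [118.6 -96.9  35.9]
```

Request:
servo_tool(targets="0 0 0 20 -17 0 35; 0 0 0 20 -17 0 35; 0 0 0 18 -15 0 35; 0 0 0 13 -11 0 35; 0 0 0 9 -7 0 35; 0 0 0 5 -4 0 35; 0 0 0 2 -2 0 35; 0 0 0 0 0 0 35")

```text
time: 18.07
tool_pos: [0.5307, 0.3448, 0.1105]
tcp_rot: [-3.119, -0.374, -0.006]
wrist_force: [0.1, -0.5, -2.1]
width: 0.504
```

```bash
python3 d.py 549 366.5 29 -76.2; python3 -c "
from h import *
s=cam('side')
cv2.imwrite('pics/g5.png',cv2.resize(s['image'][180:370,60:300],(720,570))[:,:,::-1])"
```

```text
t 18.07 pos [530.7 344.8 110.5] w 43.1 F [ 0.1 -0.5 -2.1] q6 1.87
turn [ 0.    -0.004 -0.002] shift now [ 22.7 -16.8  81.6] | after turn [ 23.  -16.7  81.5]
```

View pics/g5.png

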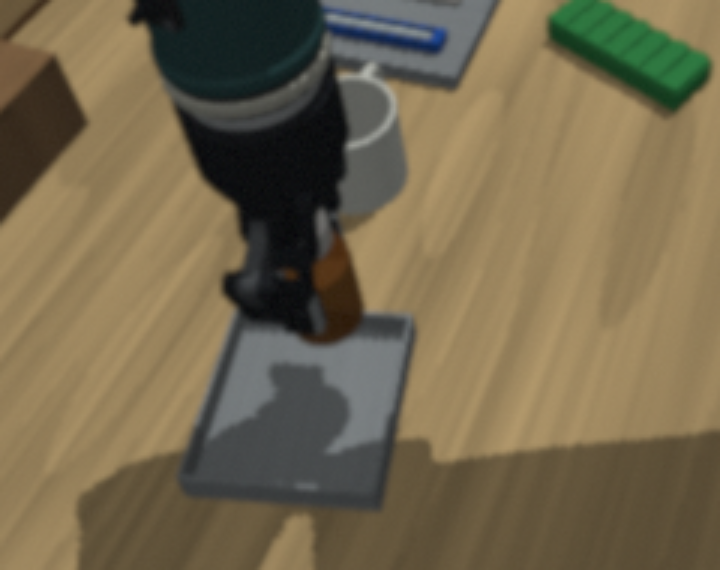

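The bottle is held upright, above and short of the dish's middle.

Request:
servo_tool(targets="0 0 0 9 -7 2 35; 0 0 0 7 -5 6 35; 0 0 0 4 -2.5 8 35; 0 0 0 1 -0.5 8 35; 0 0 0 0 0 5 35; 0 0 0 0 0 2 35; 0 0 0 0 0 0 35")

```text
time: 18.7
tool_pos: [0.5468, 0.3628, 0.0749]
tcp_rot: [3.117, 0.371, 0.0]
wrist_force: [-1.1, -0.5, -1.5]
width: 0.505
```

```bash
python3 d.py 549 366.5 29 -76.2
```

```text
t 18.7 pos [546.8 362.8  74.9] w 43.1 F [-1.1 -0.5 -1.5] q6 1.88
turn [ 0.002  0.    -0.004] shift now [ 3.1 -3.2 45.9] | after turn [ 3.1 -3.  45.9]
```

Request:
servo_tool(targets="0 0 0 1.5 -1.5 8 35; 0 0 0 0.5 -0.5 10 35; 0 0 0 0 0 10 35; 0 0 0 0 0 6 35; 0 0 0 0 0 3 35; 0 0 0 0 0 1 35; 0 0 0 0 0 0 35")

```text
time: 19.28
tool_pos: [0.5469, 0.3641, 0.0313]
tcp_rot: [3.116, 0.37, -0.004]
wrist_force: [0.2, -0.1, -1.8]
width: 0.502
```

```bash
python3 d.py 549 366.5 28.5 -76.2
```

```text
t 19.28 pos [546.9 364.1  31.3] w 42.9 F [ 0.2 -0.1 -1.8] q6 1.89
turn [ 0.003  0.003 -0.004] shift now [ 2.6 -1.8  2.7] | after turn [ 2.6 -1.8  2.8]
```

Request:
servo_tool(targets="0.002 0 0 1 -0.5 1.3 35; 0 0 0 0 0 0.8 35; 0 0 0 0 0 0.5 35; 0 0 0 0 0 0 35")

```text
time: 19.62
tool_pos: [0.5486, 0.3653, 0.0294]
tcp_rot: [3.119, 0.371, -0.002]
wrist_force: [0.5, -0.4, -1.4]
width: 0.506
```

```bash
python3 d.py 549 366.5 28 -76.2
```

```text
t 19.62 pos [548.6 365.3  29.4] w 43.2 F [ 0.5 -0.4 -1.4] q6 1.88
turn [ 0.     0.002 -0.004] shift now [ 0.7 -1.1  1.4] | after turn [ 0.7 -1.1  1.4]
```

Request:
servo_tool(targets="0 0 0 0 0 0.8 35; 0 0 0 0 0 0.6 35; 0 0 0 0 0 0.3 35; 0 0 0 0 0 0 35")

```text
time: 19.95
tool_pos: [0.5494, 0.3658, 0.0289]
tcp_rot: [-3.119, -0.371, -0.001]
wrist_force: [0.5, -0.3, -2.2]
width: 0.504
```

```bash
python3 d.py 549 366.5 28 -76.2
```

```text
t 19.95 pos [549.4 365.8  28.9] w 43.0 F [ 0.5 -0.3 -2.2] q6 1.88
turn [-0.    -0.001 -0.004] shift now [-0.3 -0.8  0.9] | after turn [-0.3 -0.8  0.9]
```

Request:
servo_tool(targets="0 0 0 0 0 0.8 35; 0 0 0 0 0 0.8 35; 0 0 0 0 0 0.4 35; 0 0 0 0 0 0 35")

```text
time: 20.28
tool_pos: [0.5496, 0.366, 0.027]
tcp_rot: [-3.119, -0.371, -0.002]
wrist_force: [-0.8, -0.1, -0.8]
width: 0.503
```

Request:
servo_tool(targets="0 0 0 0 0 0 50; 0 0 0 0 0 0 60; 0 0 0 0 0 0 60; 0 0 0 0 0 0 60")

```text
time: 20.62
tool_pos: [0.5505, 0.3665, 0.0281]
tcp_rot: [-3.118, -0.371, -0.005]
wrist_force: [0.3, -0.7, 0.6]
width: 0.699
```

```bash
python3 d.py 549 366.5 160 -76.2
```

```text
t 20.62 pos [550.5 366.5  28.1] w 59.7 F [ 0.3 -0.7  0.6] q6 1.88
turn [-0.001 -0.003 -0.004] shift now [  -1.1   -0.5 -131.9] | after turn [  -1.5   -0.4 -131.9]
```

Request:
servo_tool(targets="0 0 0 0 0 -6 60; 0 0 0 0 0 -12 60; 0 0 0 0 0 -20 60; 0 0 0 0 0 -25 60; 0 0 0 0 0 -25 70; 0 0 0 0 0 -20 85; 0 0 0 0 0 -10 85; 0 0 0 0 0 -3 85")

```text
time: 21.28
tool_pos: [0.5497, 0.366, 0.159]
tcp_rot: [-3.119, -0.371, -0.004]
wrist_force: [-0.5, 0.3, 0.7]
width: 0.993
```

```bash
python3 d.py 439.2 -1.2 130 -113
```

```text
t 21.28 pos [549.7 366.  159. ] w 84.8 F [-0.5  0.3  0.7] q6 1.88
turn [-0.002 -0.002  0.638] shift now [-193.5  331.1   28.2] | after turn [ 41.8 381.1  29. ]
```

Request:
servo_tool(targets="0 0 0 -10 17 0 85; 0 0 0 -18 31 4 85; 0 0 0 -20 35 4 85; 0 0 0 -20 35 4 85; 0 0 0 -20 35 0 85; 0 0 0 -20 35 0 85; 0 0 0 -20 35 0 85; 0 0 0 -20 35 0 85")

```text
time: 21.95
tool_pos: [0.4661, 0.0807, 0.1449]
tcp_rot: [-3.11, -0.389, -0.016]
wrist_force: [-0.7, -0.6, -0.4]
width: 0.993
```

```bash
python3 d.py 439.2 -1.2 110 -113
```

```text
t 21.95 pos [466.1  80.7 144.9] w 84.8 F [-0.7 -0.6 -0.4] q6 1.43
turn [-0.009 -0.009  0.65 ] shift now [-46.6  72.9  33.9] | after turn [ 7.2 85.9 34.9]
```

Request:
servo_tool(targets="-0.005 -0.005 0.1 -14 23 2 85; 0 0 0.1 -8 17 4 85; 0 0 0.11 -4 11 6 85; 0 0 0.11 -1 7 6 85; 0 0 0.11 0 4 4 85; 0 0 0.08 0 2 2 85; 0 0 0 0 0 0 85; 0 0 0 0 0 0 85")

```text
time: 22.62
tool_pos: [0.4364, 0.0017, 0.115]
tcp_rot: [3.078, -0.623, -0.005]
wrist_force: [0.7, -0.0, -0.4]
width: 0.993
```

```bash
python3 d.py 439.2 -1.2 60 -113; python3 -c "
from h import *
s=cam('side')
cv2.imwrite('pics/g6.png',cv2.resize(s['image'][100:370,60:360],(660,594))[:,:,::-1])"
```

```text
t 22.62 pos [436.4   1.7 115. ] w 84.8 F [ 0.7 -0.  -0.4] q6 1.92
turn [0.002 0.003 0.002] shift now [ 3.9  1.5 55. ] | after turn [ 3.7  1.5 55. ]
```

View pics/g6.png

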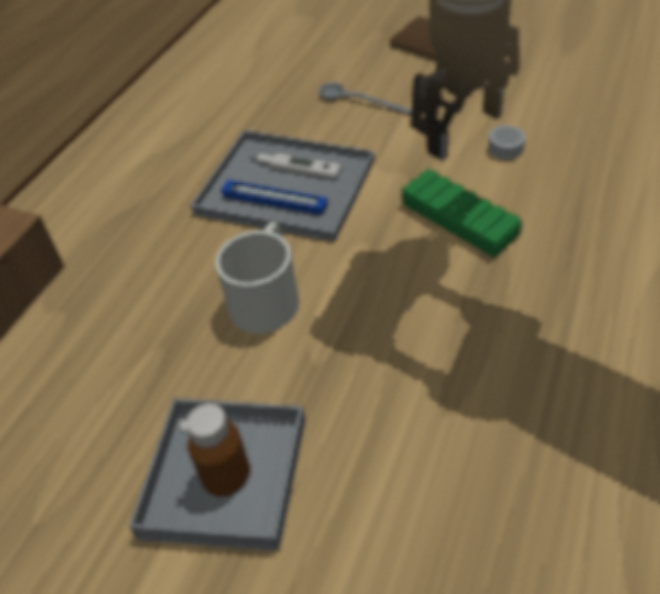

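The bottle stands upright in the dish (220,450), the thermometers are in the tray, and the gripper is over the organizer (460,212).

Request:
servo_tool(targets="0 0.003 0 2 1 6 85; 0 0 0 1 0 12 85; 0 0 0 0.5 0 16 85; 0 0 0 0 0 18 85; 0 0 0 0 0 18 85; 0 0 0 0 0 14 85; 0 0 0 0 0 8 85; 0 0 0 0 0 4 85")

```text
time: 23.33
tool_pos: [0.4448, 0.001, 0.0168]
tcp_rot: [3.084, -0.597, 0.016]
wrist_force: [-0.2, -0.3, 0.1]
width: 0.996
```

```bash
python3 d.py 439.2 -1.2 4 -113
```

```text
t 23.33 pos [444.8   1.   16.8] w 85.0 F [-0.2 -0.3  0.1] q6 1.9
turn [-0.002 -0.01   0.019] shift now [-4.5  4.1 12.7] | after turn [-4.3  4.2 12.8]
```

Request:
servo_tool(targets="-0.002 -0.006 0.015 -2.5 2.5 3 85; 0 0 0 -1.5 1 3 85; 0 0 0 0 0 2.5 85; 0 0 0 0 0 1 85; 0 0 0 0 0 0 85")

```text
time: 23.75
tool_pos: [0.4402, -0.0006, 0.007]
tcp_rot: [3.079, -0.618, 0.006]
wrist_force: [0.8, 0.6, -0.1]
width: 0.997
```

```bash
python3 d.py 439.2 -1.2 4 -113
```

```text
t 23.75 pos [440.2  -0.6   7. ] w 85.1 F [ 0.8  0.6 -0.1] q6 1.91
turn [ 0.    -0.004  0.005] shift now [-0.7  0.9  3. ] | after turn [-0.7  0.9  3. ]
```

Request:
servo_tool(targets="0 -0.003 0.004 -0.5 0.5 1.5 85; 0 0 0 0 0 1 60; 0 0 0 0 0 0 42; 0 0 0 0 0 0 42; 0 0 0 0 0 0 42; 0 0 0 0 0 0 42; 0 0 0 0 0 0 42", newtons=45)

```text
time: 24.33
tool_pos: [0.4414, -0.0011, 0.0062]
tcp_rot: [-3.079, 0.625, -0.008]
wrist_force: [-0.1, 0.1, -1.4]
width: 0.597
```

```bash
python3 d.py 439.2 -1.2 120 -113
```

```text
t 24.33 pos [441.4  -1.1   6.2] w 51.0 F [-0.1  0.1 -1.4] q6 1.91
turn [-0.001 -0.005  0.001] shift now [  -1.5    0.8 -113.8] | after turn [  -2.     0.9 -113.8]
```

Request:
servo_tool(targets="0 0 0 0 0 -10 42; 0 0 0 0 0 -20 42; 0 0 0 0 0 -25 42; 0 0 0 0 0 -25 42; 0 0 0 0 0 -18 42; 0 0 0 0 0 -8 42; 0 0 0 0 0 0 42")

```text
time: 24.92
tool_pos: [0.437, -0.0008, 0.1168]
tcp_rot: [3.078, -0.625, -0.004]
wrist_force: [0.6, -0.1, -1.8]
width: 0.599
```

```bash
python3 d.py 555 -355 120 -103.2;python3 -c "
from h import *
s=cam('side');c=cam('top')
a=cv2.resize(c['image'][115:210,372:435],None,fx=6,fy=6,interpolation=cv2.INTER_CUBIC)
b=cv2.resize(s['image'][95:145,225:305],None,fx=5,fy=5,interpolation=cv2.INTER_CUBIC)
cv=np.zeros((570,790,3),np.uint8);cv[:a.shape[0],:a.shape[1]]=a;cv[:b.shape[0],385:385+b.shape[1]]=b
cv=np.clip(cv.astype(float)*2,0,255).astype(np.uint8)
cv2.imwrite('pics/b1.png',cv[:,:,::-1])"
```

```text
t 24.92 pos [437.   -0.8 116.8] w 51.1 F [ 0.6 -0.1 -1.8] q6 1.91
turn [ 0.001  0.003 -0.17 ] shift now [246.8 280.2  -3.4] | after turn [195.8 317.9  -3.2]
```

View pics/b1.png

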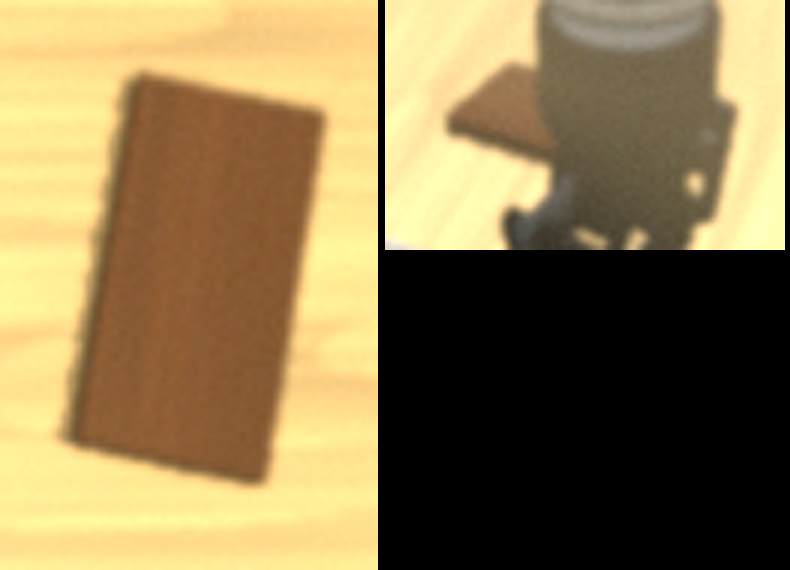

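The board's left side in the top crop shows a dark strip (its wall and shadow). The top face runs (137,73), (325,110), (265,485), (75,440), so my first mask was biased to the left. Re-measuring the top face only.

```bash
python3 - <<'E'
from h import *
c=cam("top")
im=cv2.resize(c["image"][115:210,372:435],None,fx=6,fy=6,interpolation=cv2.INTER_CUBIC)
H=cv2.cvtColor(im,cv2.COLOR_RGB2HSV);h,s,v=[H[...,i].astype(int) for i in range(3)]
print([tuple(H[y,x]) for x,y in [(200,280),(100,250),(90,300),(85,330),(170,458),(95,240)]])
r=im[...,0].astype(int)
m=((r>50)&(r<88)&(s>120)).astype(np.uint8)
m=cv2.morphologyEx(m,cv2.MORPH_OPEN,np.ones((15,15)))
cs,_=cv2.findContours(m,cv2.RETR_EXTERNAL,cv2.CHAIN_APPROX_NONE);ct=max(cs,key=cv2.contourArea).reshape(-1,2)
px=(ct+.5)/6-.5+[372,115]
P=onplane(c,px,.015)[:,:2]; print(rect_long(cv2.minAreaRect((P*1000).astype(np.float32))))
man=onplane(c,(np.array([[137,73],[325,110],[265,485],[75,440]])+.5)/6-.5+[372,115],.015)[:,:2]*1000
print(man.mean(0),np.linalg.norm(man-np.roll(man,1,0),axis=1),rect_long(cv2.minAreaRect(man.astype(np.float32))))
E
```

```text
[(np.uint8(13), np.uint8(162), np.uint8(71)), (np.uint8(18), np.uint8(127), np.uint8(76)), (np.uint8(18), np.uint8(126), np.uint8(83)), (np.uint8(19), np.uint8(128), np.uint8(78)), (np.uint8(14), np.uint8(155), np.uint8(66)), (np.uint8(19), np.uint8(125), np.uint8(92))]
[ 552.4 -351.4  169.5   87.9  -12.9]
[ 553.20346235 -354.47487723] [166.45077818  83.51204115 169.54320096  82.91905205] [ 553.1 -354.3  169.5   83.5  -13.1]
```

Request:
servo_tool(targets="0 0 -0.08 0 0 -4 42; 0 0 -0.09 6 10 -4 42; 0 0 0 15 25 0 42; 0 0 0 20 33 0 42; 0 0 0 21 34 0 42; 0 0 0 21 34 0 42; 0 0 0 21 34 0 42; 0 0 0 21 34 0 42")

```text
time: 25.73
tool_pos: [0.5001, -0.226, 0.1028]
tcp_rot: [-3.117, 0.33, 0.059]
wrist_force: [0.6, -0.3, -0.9]
width: 0.599
```

```bash
python3 d.py 555 -354.9 80 -103.2
```

```text
t 25.73 pos [ 500.1 -226.   102.8] w 51.1 F [ 0.6 -0.3 -0.9] q6 1.32
turn [-0.003  0.038  0.02 ] shift now [ 81.5 114.6  19.3] | after turn [ 82.9 112.9  22.8]
```

Request:
servo_tool(targets="0 0.02 0.01 19 27 0 42; 0 0.015 0.01 18 25 0 42; 0 0 0 14 19 2 42; 0 0 0 9 12 3 42; 0 0 0 5 7 3 42; 0 0 0 2 3 2 42; 0 0 0 0 0 0 42; 0 0 0 0 0 0 42")

```text
time: 26.4
tool_pos: [0.5385, -0.3406, 0.0717]
tcp_rot: [-3.106, 0.375, 0.038]
wrist_force: [0.7, 0.5, -1.3]
width: 0.598
```

```bash
python3 d.py 555 -354.9 45 -103.2
```

```text
t 26.4 pos [ 538.5 -340.6   71.7] w 51.1 F [ 0.7  0.5 -1.3] q6 1.21
turn [-0.01   0.025 -0.01 ] shift now [20.1 10.3 26.1] | after turn [19.3 10.2 26.7]
```

Request:
servo_tool(targets="-0.006 0.015 -0.006 7 4 0 42; -0.004 0.01 -0.004 5 2.5 2 42; 0 0 0 3 1.5 4 42; 0 0 0 1 0.5 4 42; 0 0 0 0 0 2 42; 0 0 0 0 0 0 42; 0 0 0 0 0 0 42")

```text
time: 26.98
tool_pos: [0.5528, -0.3485, 0.0583]
tcp_rot: [-3.122, 0.352, -0.001]
wrist_force: [-0.2, 1.0, -1.8]
width: 0.595
```

```bash
python3 d.py 555 -354.9 30 -103.2
```

```text
t 26.98 pos [ 552.8 -348.5   58.3] w 50.8 F [-0.2  1.  -1.8] q6 1.19
turn [-0.    -0.001  0.006] shift now [ 3.5  5.7 28.3] | after turn [ 3.6  5.7 28.3]
```

Request:
servo_tool(targets="0 0 0.004 1.5 2.5 5 42; 0 0 0 1 1.5 7 42; 0 0 0 0.3 0.5 7 42; 0 0 0 0 0 4 42; 0 0 0 0 0 2 42; 0 0 0 0 0 0 42")

```text
time: 27.48
tool_pos: [0.5546, -0.3541, 0.0306]
tcp_rot: [-3.121, 0.359, -0.001]
wrist_force: [-0.5, 0.3, -0.9]
width: 0.599
```

```bash
python3 d.py 555 -354.9 22 -103.2
```

```text
t 27.48 pos [ 554.6 -354.1   30.6] w 51.1 F [-0.5  0.3 -0.9] q6 1.19
turn [-0.    -0.     0.001] shift now [0.6 0.7 8.6] | after turn [0.6 0.7 8.6]
```

Request:
servo_tool(targets="0 0 0 0.3 0.4 2.5 42; 0 0 0 0 0 2.5 42; 0 0 0 0 0 1.5 42; 0 0 0 0 0 0.7 42; 0 0 0 0 0 0 42")

```text
time: 27.9
tool_pos: [0.5546, -0.3545, 0.0223]
tcp_rot: [-3.121, 0.359, 0.0]
wrist_force: [0.9, 0.1, -1.2]
width: 0.599
```

```bash
python3 d.py 555 -354.9 21.2 -103.2
```

```text
t 27.9 pos [ 554.6 -354.5   22.3] w 51.2 F [ 0.9  0.1 -1.2] q6 1.19
turn [-0.     0.     0.001] shift now [0.5 0.2 1.1] | after turn [0.5 0.2 1.1]
```

Request:
servo_tool(targets="0 0 0 0.3 0 0.8 42; 0 0 0 0 0 0.6 42; 0 0 0 0 0 0.3 42; 0 0 0 0 0 0 42")

```text
time: 28.23
tool_pos: [0.5554, -0.3549, 0.0215]
tcp_rot: [3.121, -0.359, 0.002]
wrist_force: [1.1, 0.2, -1.6]
width: 0.599
```

Request:
servo_tool(targets="0 0 0 0 0 0.6 42; 0 0 0 0 0 0.5 42; 0 0 0 0 0 0 42; 0 0 0 0 0 0 42")

```text
time: 28.57
tool_pos: [0.5558, -0.3552, 0.0214]
tcp_rot: [3.12, -0.359, 0.003]
wrist_force: [0.9, 0.7, -1.1]
width: 0.603
```

Request:
servo_tool(targets="0 0 0 0 0 0 58; 0 0 0 0 0 0 70; 0 0 0 0 0 0 75; 0 0 0 0 0 -8 75; 0 0 0 0 0 -16 75; 0 0 0 0 0 -24 75; 0 0 0 0 0 -24 75; 0 0 0 0 0 -20 75")

```text
time: 29.23
tool_pos: [0.5522, -0.3527, 0.1116]
tcp_rot: [-3.116, 0.358, 0.012]
wrist_force: [0.6, -0.3, 1.2]
width: 0.88
```

```bash
python3 d.py 418 -143.3 140 -103.2
```

```text
t 29.23 pos [ 552.2 -352.7  111.6] w 75.1 F [ 0.6 -0.3  1.2] q6 1.19
turn [-0.004  0.008  0.001] shift now [-178.5 -173.6  -26.3] | after turn [-178.5 -173.2  -28.4]
```

Request:
servo_tool(targets="0 0.005 0 -12 -12 -4 75; 0 0 0 -22 -21 0 75; 0 0 0 -27 -26 0 75; 0 0 0 -27 -26 0 75; 0 0 0 -25 -24 0 75; 0 0 0 -18 -18 0 75; 0 0 0 -10 -10 0 75; 0 0 0 -5 -5 0 75")

```text
time: 29.9
tool_pos: [0.4461, -0.1819, 0.1289]
tcp_rot: [3.112, -0.364, 0.035]
wrist_force: [-1.2, 0.1, 0.4]
width: 0.876
```

```bash
python3 d.py 418 -143.3 100 -103.2; python3 -c "
from h import *
s=cam('side');c=cam('top')
a=cv2.resize(c['image'][115:240,310:435],None,fx=4,fy=4,interpolation=cv2.INTER_CUBIC)
b=cv2.resize(s['image'][80:180,220:310],None,fx=3,fy=3,interpolation=cv2.INTER_CUBIC)
cv=np.zeros((560,790,3),np.uint8);cv[:a.shape[0],:a.shape[1]]=a;cv[:b.shape[0],510:510+b.shape[1]]=b
cv=np.clip(cv.astype(float)*1.7,0,255).astype(np.uint8)
cv2.imwrite('pics/b2.png',cv[:,:,::-1])"
```

```text
t 29.9 pos [ 446.1 -181.9  128.9] w 74.8 F [-1.2  0.1  0.4] q6 1.37
turn [ 0.005 -0.023 -0.002] shift now [-36.9 -31.3  27.9] | after turn [-36.2 -31.2  28.9]
```

View pics/b2.png

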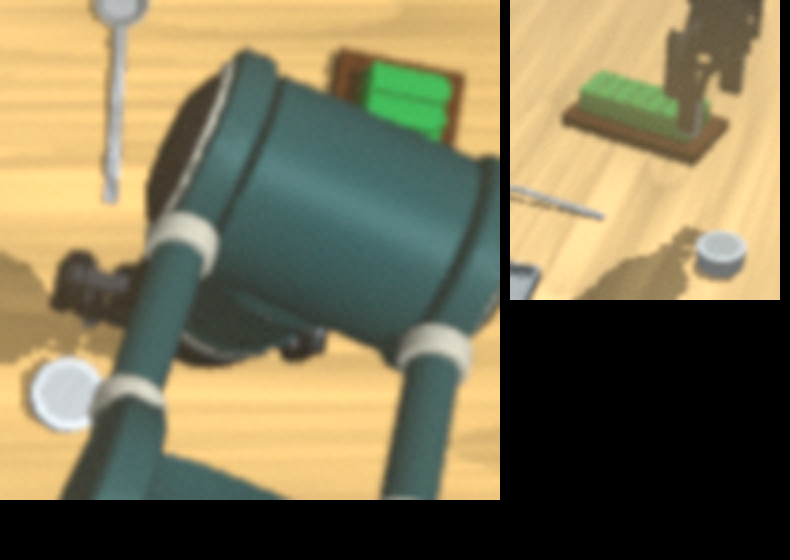

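The organizer sits on the board (side crop 640,105), but the arm still hides most of it from above. Moving on to the tin (68,394 in the crop), then measuring.

Request:
servo_tool(targets="0.003 -0.014 0 -14 -13 0 75; 0 -0.007 0 -10 -9 4 75; 0 0 0 -6 -4 6 75; 0 0 0 -2 -2 6 75; 0 0 0 0 0 3 75; 0 0 0 0 0 0 75; 0 0 0 0 0 0 75")

```text
time: 30.58
tool_pos: [0.4235, -0.1487, 0.1084]
tcp_rot: [3.115, -0.366, 0.006]
wrist_force: [1.4, 0.8, 0.4]
width: 0.878
```

```bash
python3 d.py 418 -143.3 50 -103.2; python3 -c "
from h import *
s=cam('side');c=cam('top')
a=cv2.resize(c['image'][115:240,310:435],None,fx=4,fy=4,interpolation=cv2.INTER_CUBIC)
b=cv2.resize(s['image'][80:180,220:310],None,fx=3,fy=3,interpolation=cv2.INTER_CUBIC)
cv=np.zeros((560,790,3),np.uint8);cv[:a.shape[0],:a.shape[1]]=a;cv[:b.shape[0],510:510+b.shape[1]]=b
cv=np.clip(cv.astype(float)*1.7,0,255).astype(np.uint8)
cv2.imwrite('pics/b3.png',cv[:,:,::-1])"
```

```text
t 30.58 pos [ 423.5 -148.7  108.4] w 75.0 F [1.4 0.8 0.4] q6 1.42
turn [ 0.004 -0.004 -0.004] shift now [-6.8 -4.2 58.3] | after turn [-6.6 -4.  58.4]
```

View pics/b3.png

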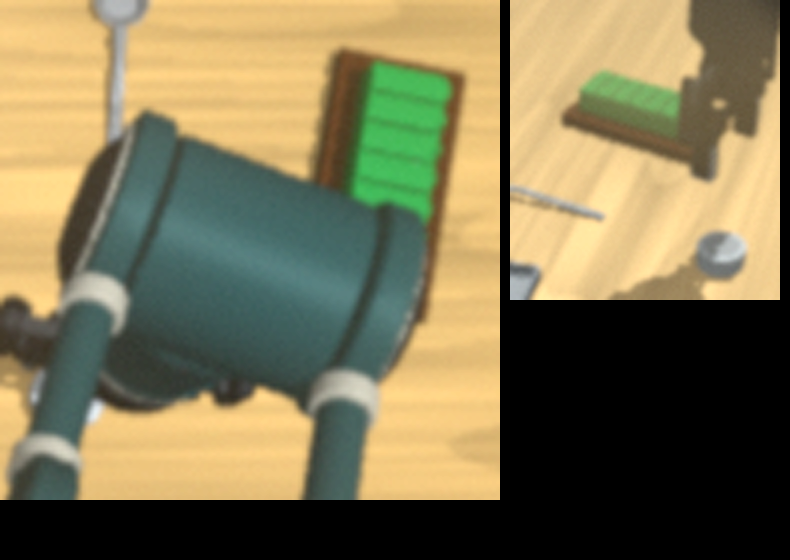

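The arm still covers part of the stack; I step 120 mm aside for a clear view, as there is ample time.

Request:
servo_tool(targets="0 0 0 0 -15 -4 75; 0 0 0 0 -28 -4 75; 0 0 0 0 -30 0 75; 0 0 0 0 -25 0 75; 0 0 0 0 -12 0 75; 0 0 0 0 -4 0 75; 0 0 0 0 0 0 75")

```text
time: 31.27
tool_pos: [0.4552, -0.0368, 0.1186]
tcp_rot: [3.113, -0.375, 0.015]
wrist_force: [0.9, 0.2, -0.5]
width: 0.875
```

```bash
cat > stack.py <<'E'
from h import *
def up(c,roi,k=6):
    x0,y0,x1,y1=roi; return cv2.resize(c["image"][y0:y1,x0:x1],None,fx=k,fy=k,interpolation=cv2.INTER_CUBIC)
def un(pt,roi,k=6): return (np.asarray(pt,float)+.5)/k-.5+np.array(roi[:2])
c=cam("top");roi=(372,115,435,215)
im=up(c,roi);H=cv2.cvtColor(im,cv2.COLOR_RGB2HSV);h,s,v=[H[...,i].astype(int) for i in range(3)]
def fit(m,z):
    m=cv2.morphologyEx(m.astype(np.uint8),cv2.MORPH_OPEN,np.ones((9,9)))
    cs,_=cv2.findContours(m,cv2.RETR_EXTERNAL,cv2.CHAIN_APPROX_NONE);ct=max(cs,key=cv2.contourArea).reshape(-1,2)
    P=onplane(c,un(ct,roi),z)[:,:2]*1000; cv2.drawContours(im,[ct.reshape(-1,1,2)],-1,(255,0,0),1); return ct,P
g=(h>45)&(h<80)&(s>80)
ct,P=fit(g&(v>75),.043); print("top face",rect_long(cv2.minAreaRect(P.astype(np.float32))))
ct2,P2=fit(g,.043); print("all green",rect_long(cv2.minAreaRect(P2.astype(np.float32))), "v",np.percentile(v[g],[5,25,50,75,95]))
s2=cam("side"); sb=up(s2,(225,80,315,140),4)
cv=np.zeros((600,760,3),np.uint8);cv[:im.shape[0],:im.shape[1]]=im;cv[:sb.shape[0],390:390+sb.shape[1]]=sb
cv2.imwrite("pics/stack1.png",np.clip(cv[:,:,::-1].astype(float)*1.7,0,255).astype(np.uint8))
E
python3 stack.py; python3 d.py 418 -143.3 50 -103.2
```

```text
top face [ 553.4 -354.1  139.4   52.   -13.1]
all green [ 552.8 -352.2  141.4   55.4  -13.1] v [ 69.  99. 108. 112. 115.]
t 31.37 pos [454.8 -37.8 118.5] w 74.6 F [ 0.1 -0.4 -0.3] q6 1.68
turn [ 0.005 -0.01  -0.011] shift now [-11.2 110.9  68.9] | after turn [-11.7 111.2  68.5]
```

View pics/stack1.png

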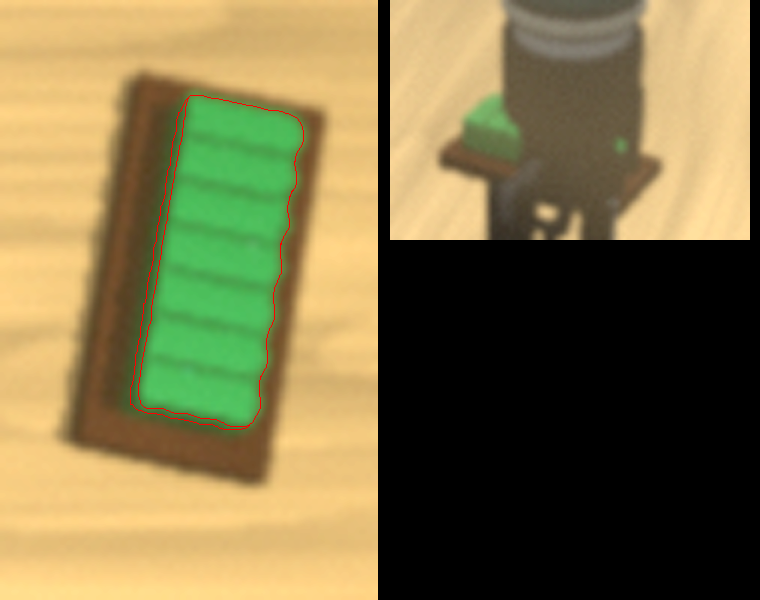

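The organizer's top face measures 139.4×52.0 at (553.4,-354.1), heading −13.1°, against the board at (553.1,-354.4), −13.1°: centred and square. Now the tin.

Request:
servo_tool(targets="0.005 -0.006 -0.01 -2 15 0 75; 0 -0.004 0 -3 26 0 75; 0 0 0 -3 27 3 75; 0 0 0 -2 20 8 75; 0 0 0 -1 12 12 75; 0 0 0 0 6 12 75; 0 0 0 0 2 6 75; 0 0 0 0 0 0 75")

```text
time: 32.03
tool_pos: [0.417, -0.1527, 0.0778]
tcp_rot: [3.116, -0.373, 0.005]
wrist_force: [-1.2, -0.1, 0.5]
width: 0.877
```

```bash
python3 d.py 418.5 -144 40 -103.2
```

```text
t 32.03 pos [ 417.  -152.7   77.8] w 74.9 F [-1.2 -0.1  0.5] q6 1.4
turn [ 0.003 -0.004 -0.008] shift now [-0.7 -9.  37.8] | after turn [-0.5 -8.9 37.8]
```

Request:
servo_tool(targets="0.003 -0.004 -0.008 0 -4 2 75; 0 0 0 0 -3 4 75; 0 0 0 0 -1 6 75; 0 0 0 0 0 7 75; 0 0 0 0 0 5 75; 0 0 0 0 0 2 75; 0 0 0 0 0 0 75")

```text
time: 32.62
tool_pos: [0.4203, -0.1433, 0.0506]
tcp_rot: [-3.121, 0.357, -0.002]
wrist_force: [0.2, 0.7, 0.5]
width: 0.882
```

```bash
python3 d.py 418.5 -144 5 -103.2
```

```text
t 32.62 pos [ 420.3 -143.3   50.6] w 75.3 F [0.2 0.7 0.5] q6 1.41
turn [-0.001 -0.001  0.002] shift now [-1.7  1.1 45.6] | after turn [-1.6  1.1 45.6]
```

Request:
servo_tool(targets="0 0 0 -0.8 0.5 6 75; 0 0 0 -0.3 0.2 9 75; 0 0 0 0 0 10 75; 0 0 0 0 0 8 75; 0 0 0 0 0 5 75; 0 0 0 0 0 3 75; 0 0 0 0 0 0 75")

```text
time: 33.2
tool_pos: [0.4187, -0.1433, 0.0047]
tcp_rot: [-3.121, 0.356, -0.0]
wrist_force: [-0.3, 0.2, 0.4]
width: 0.875
```

```bash
python3 d.py 418.5 -144 5 -103.2
```

```text
t 33.2 pos [ 418.7 -143.3    4.7] w 74.7 F [-0.3  0.2  0.4] q6 1.41
turn [-0.001 -0.     0.003] shift now [-0.   0.7 -0.3] | after turn [-0.   0.7 -0.3]
```

Request:
servo_tool(targets="0 0 0 0 0.4 0 37; 0 0 0 0 0 -0.3 37; 0 0 0 0 0 0 37; 0 0 0 0 0 0 37; 0 0 0 0 0 0 37; 0 0 0 0 0 0 37; 0 0 0 0 0 0 37", newtons=35)

```text
time: 33.78
tool_pos: [0.4197, -0.1444, 0.0061]
tcp_rot: [-3.121, 0.357, -0.003]
wrist_force: [-0.1, 0.3, -0.0]
width: 0.523
```

```bash
python3 d.py 418.5 -144 140 -103.1
```

```text
t 33.78 pos [ 419.7 -144.4    6.1] w 44.6 F [-0.1  0.3 -0. ] q6 1.41
turn [-0.001 -0.002  0.001] shift now [  -1.    -0.2 -133.9] | after turn [-1.200e+00 -1.000e-01 -1.339e+02]
```

Request:
servo_tool(targets="0 0 0 0 0 -10 37; 0 0 0 0 0 -20 37; 0 0 0 0 0 -26 37; 0 0 0 0 0 -26 37; 0 0 0 0 0 -20 37; 0 0 0 0 0 -10 37; 0 0 0 0 0 -3 37; 0 0 0 0 0 0 37")

```text
time: 34.45
tool_pos: [0.4179, -0.1437, 0.1298]
tcp_rot: [-3.121, 0.356, -0.001]
wrist_force: [0.7, -0.4, -0.7]
width: 0.522
```

```bash
python3 d.py 554 -354.2 120 -103.1
```

```text
t 34.45 pos [ 417.9 -143.7  129.8] w 44.6 F [ 0.7 -0.4 -0.7] q6 1.41
turn [-0.001 -0.001  0.001] shift now [180.1 174.4   9.8] | after turn [180.3 174.2   9.8]
```

Request:
servo_tool(targets="0 0 0 12 11 0 37; 0 0 0 20 19 0 37; 0 0 0 24 23 0 37; 0 0 0 24 23 0 37; 0 0 0 24 23 0 37; 0 0 0 20 19 0 37; 0 0 0 14 14 0 37; 0 0 0 9 9 0 37")

```text
time: 35.12
tool_pos: [0.5275, -0.316, 0.121]
tcp_rot: [-3.115, 0.35, 0.016]
wrist_force: [-0.1, -0.2, -0.7]
width: 0.524
```

```bash
python3 d.py 554 -354.2 90 -103.1
```

```text
t 35.12 pos [ 527.5 -316.   121. ] w 44.7 F [-0.1 -0.2 -0.7] q6 1.21
turn [-0.005  0.011  0.005] shift now [34.6 31.6 30.4] | after turn [34.5 31.2 31. ]
```

Request:
servo_tool(targets="-0.003 0.007 0.005 12 11 2 37; 0 0 0 9 8 4 37; 0 0 0 6 5 6 37; 0 0 0 3 2 5 37; 0 0 0 1 1 3 37; 0 0 0 0 0 0 37; 0 0 0 0 0 0 37")

```text
time: 35.7
tool_pos: [0.5493, -0.3506, 0.09]
tcp_rot: [-3.112, 0.361, 0.024]
wrist_force: [-0.2, -0.5, -1.3]
width: 0.524
```

```bash
python3 d.py 554 -354.2 60 -103.1
```

```text
t 35.7 pos [ 549.3 -350.6   90. ] w 44.8 F [-0.2 -0.5 -1.3] q6 1.19
turn [-0.007  0.016 -0.002] shift now [ 5.9  2.7 29.9] | after turn [ 5.4  2.5 30. ]
```

Request:
servo_tool(targets="-0.004 0.01 0 3 1.5 4 37; -0.002 0.005 0 1.5 0.7 7 37; 0 0 0 0.5 0.2 7 37; 0 0 0 0 0 4 37; 0 0 0 0 0 2 37; 0 0 0 0 0 0 37")

```text
time: 36.2
tool_pos: [0.553, -0.3519, 0.0641]
tcp_rot: [-3.12, 0.359, 0.0]
wrist_force: [0.4, 0.5, -0.2]
width: 0.52
```

```bash
python3 d.py 554 -354.2 50 -103.1
```

```text
t 36.2 pos [ 553.  -351.9   64.1] w 44.4 F [ 0.4  0.5 -0.2] q6 1.19
turn [-0.001  0.    -0.001] shift now [ 1.5  2.1 14.1] | after turn [ 1.5  2.  14.1]
```

Request:
servo_tool(targets="0 0 0 0.8 1.2 3.5 37; 0 0 0 0.4 0.5 4 37; 0 0 0 0 0 3 37; 0 0 0 0 0 1.5 37; 0 0 0 0 0 0 37; 0 0 0 0 0 0 37")

```text
time: 36.7
tool_pos: [0.5541, -0.3542, 0.051]
tcp_rot: [-3.12, 0.359, -0.001]
wrist_force: [0.1, 1.3, 0.6]
width: 0.523
```

```bash
python3 d.py 554 -354.2 49 -103.1
```

```text
t 36.7 pos [ 554.1 -354.2   51. ] w 44.7 F [0.1 1.3 0.6] q6 1.19
turn [-0.001 -0.    -0.001] shift now [-0.1 -0.   2. ] | after turn [-0.1 -0.   2. ]
```

Request:
servo_tool(targets="0 0 0 0 0 0.9 37; 0 0 0 0 0 0.7 37; 0 0 0 0 0 0.3 37; 0 0 0 0 0 0 37; 0 0 0 0 0 0 37")

```text
time: 37.12
tool_pos: [0.5545, -0.3545, 0.0495]
tcp_rot: [-3.121, 0.36, -0.002]
wrist_force: [0.4, 1.5, -0.1]
width: 0.524
```

Request:
servo_tool(targets="0 0 0 -0.3 0 0.6 37; 0 0 0 0 0 0.5 37; 0 0 0 0 0 0.2 37; 0 0 0 0 0 0 37")

```text
time: 37.45
tool_pos: [0.5544, -0.3546, 0.0485]
tcp_rot: [3.121, -0.36, 0.003]
wrist_force: [0.1, 0.1, -0.3]
width: 0.516
```

Near contact by height (48.5 against an expected 49.1). Releasing gently and lifting.

Request:
servo_tool(targets="0 0 0 0 0 0 50; 0 0 0 0 0 0 60; 0 0 0 0 0 0 70; 0 0 0 0 0 0 70; 0 0 0 0 0 -6 70; 0 0 0 0 0 -14 70; 0 0 0 0 0 -22 70; 0 0 0 0 0 -24 70")

```text
time: 38.12
tool_pos: [0.5504, -0.3519, 0.1119]
tcp_rot: [-3.115, 0.359, 0.014]
wrist_force: [-0.1, 0.4, 0.4]
width: 0.824
```

Request:
servo_tool(targets="0 0 0 0 0 -24 70; 0 0 0 -10 -12 -14 70; 0 0 0 -20 -22 -6 70; 0 0 0 -24 -26 0 70; 0 0 0 -24 -26 0 70; 0 0 0 -24 -26 0 70; 0 0 0 -24 -26 0 70; 0 0 0 -20 -26 0 70")

```text
time: 38.78
tool_pos: [0.4526, -0.1633, 0.1785]
tcp_rot: [3.111, -0.37, 0.034]
wrist_force: [-0.3, 0.2, 0.3]
width: 0.819
```

Request:
servo_tool(targets="0 0 0 -12 -28 0 70; 0 0 0 -6 -28 0 70; 0 0 0 0 -26 0 70; 0 0 0 0 -18 0 70; 0 0 0 0 -10 0 70; 0 0 0 0 -4 0 70; 0 0 0 0 0 0 70; 0 0 0 0 0 0 70")

```text
time: 39.45
tool_pos: [0.4593, -0.0382, 0.1891]
tcp_rot: [3.112, -0.363, 0.057]
wrist_force: [-0.9, 0.3, -0.4]
width: 0.817
```

```bash
python3 d.py 554 -354.2 49 -103.1; python3 - <<'E'
from h import *
s=cam('side','sideF.png');c=cam('top','topF.png')
cv2.imwrite('pics/F.png',np.vstack([cv2.resize(c['image'][80:300,80:450],None,fx=1.4,fy=1.36),cv2.resize(s['image'][70:360,60:360],None,fx=1.727,fy=1.03)])[:599,:,::-1] if 0 else cv2.resize(c['image'][80:300,80:450],None,fx=2.1,fy=2.1,interpolation=cv2.INTER_CUBIC)[:,:,::-1])
E
```

```text
t 39.45 pos [459.3 -38.2 189.1] w 69.8 F [-0.9  0.3 -0.4] q6 1.68
turn [ 0.004 -0.037 -0.004] shift now [159.6 285.2 147.3] | after turn [163.9 286.4 140.1]
```

View pics/F.png

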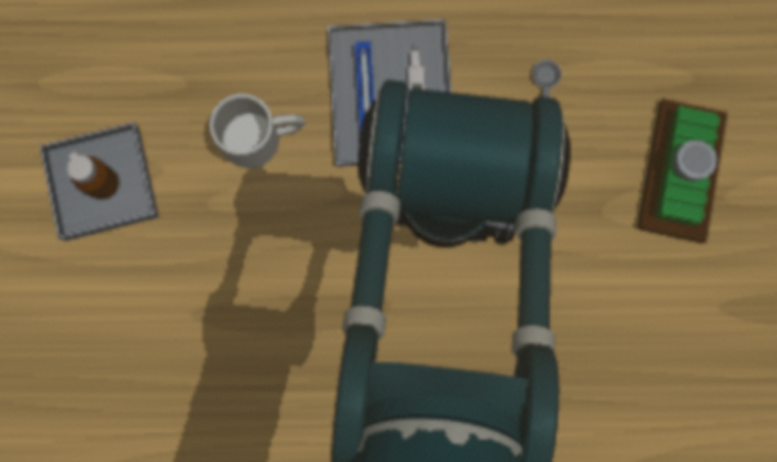

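View pics/sideF.png

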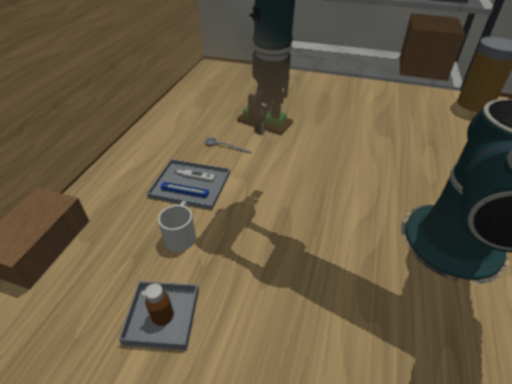

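The top view shows the bottle in the dish (95,175) and the tin on the organizer (697,160); the arm hides part of the tray. I measure the tin now and retreat so the tray is visible.

Request:
servo_tool(targets="0 0.02 0 -30 0 0 70; 0 0.017 0 -30 0 -10 70; 0 0 0 -20 10 -10 70; 0 0 0 -6 20 -10 70; 0 0 0 0 20 0 70; 0 0 0 0 10 0 70; 0 0 0 0 4 0 70; 0 0 0 0 0 0 70")

```text
time: 40.22
tool_pos: [0.3532, -0.0867, 0.2127]
tcp_rot: [3.102, -0.377, 0.106]
wrist_force: [0.5, 0.1, 0.2]
width: 0.814
```

```bash
python3 - <<'E'
from h import *
s=cam('side','sideG.png');c=cam('top','topG.png')
print(bot.read_state()["tool_pos"].round(3))
def up(roi,k=5):
    x0,y0,x1,y1=roi; return cv2.resize(c["image"][y0:y1,x0:x1],None,fx=k,fy=k,interpolation=cv2.INTER_CUBIC)
def un(p,roi,k=5): return (np.asarray(p,float)+.5)/k-.5+np.array(roi[:2])
outs=[]
def meas(nm,roi,f,z,circ=False,close=0):
    im=up(roi);H=cv2.cvtColor(im,cv2.COLOR_RGB2HSV).astype(int);m=f(H).astype(np.uint8)
    m=cv2.morphologyEx(m,cv2.MORPH_OPEN,np.ones((7,7)))
    if close: m=cv2.morphologyEx(m,cv2.MORPH_CLOSE,np.ones((close,close)))
    cs,_=cv2.findContours(m,cv2.RETR_EXTERNAL,cv2.CHAIN_APPROX_NONE);ct=max(cs,key=cv2.contourArea).reshape(-1,2)
    P=onplane(c,un(ct,roi),z)[:,:2]*1000;print(nm,rect_long(cv2.minAreaRect(P.astype(np.float32))))
    cv2.drawContours(im,[ct.reshape(-1,1,2)],-1,(255,0,0),1);outs.append(im)
meas("tin",(385,130,430,185),lambda H:(H[...,1]<50),.065)
meas("organizer",(375,120,432,200),lambda H:(H[...,0]>45)&(H[...,0]<80)&(H[...,1]>80)&(H[...,2]>75),.043,close=61)
meas("cap",(95,130,160,205),lambda H:(H[...,1]<50)&(H[...,2]>118),.092)
meas("cased",(232,85,300,165),lambda H:(H[...,0]>105)&(H[...,0]<130)&(H[...,1]>80),.017,close=25)
meas("digital",(266,85,300,165),lambda H:(H[...,1]<60)&(H[...,2]>135),.014,close=41)
h=max(o.shape[0] for o in outs);cv=np.hstack([cv2.copyMakeBorder(o,0,h-o.shape[0],0,6,cv2.BORDER_CONSTANT) for o in outs])
cv2.imwrite("pics/G.png",cv2.resize(cv,(790,int(790*h/cv.shape[1])))[:,:,::-1])
E
```

```text
[ 0.354 -0.086  0.213]
tin [ 553.2 -352.7   49.9   47.9   86.2]
organizer [ 513.8 -345.    56.7   51.2  -13. ]
cap [549.4 365.   30.4  29.1  -9.2]
cased [658.1  37.5 132.1  21.7   2.6]
digital [621.2 -29.3  31.1  16.9   2.5]
```

View pics/G.png

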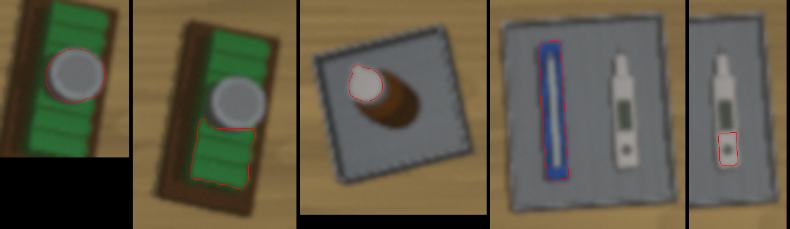

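View pics/sideG.png

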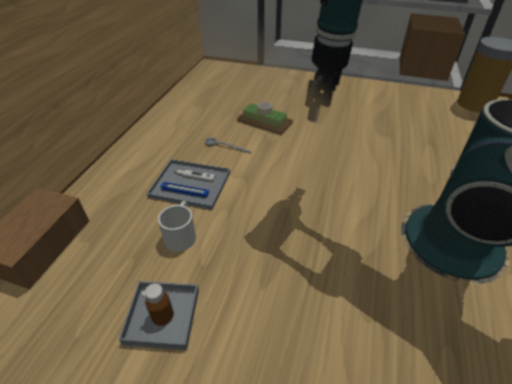

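All good; the gripper is clear of everything.

```bash
python3 -c "
from workcell import bot,finish_job
s=bot.read_state();print(s['time'],s['joint_vel'].round(3),s['wrist_force'].round(1));print(finish_job())"
```

```text
40.3167 [ 0.022  0.007 -0.002  0.006 -0.001  0.   ] [ 0.4  0.3 -0.5]
the job is handed in; nothing more can be done
None
```

The job is done in the order asked and handed in at 40.3 s, well inside the 144 s limit. The largest wrist force I read was about 2 N, and the gripper was clear of everything at hand-in.

| Item | Where it ended up (last camera views, mm) |
|---|---|
| Blue-cased thermometer | In the tray at (658, 37.5), 32 mm off the middle line, heading 2.6° against the tray's 2.7° |
| Digital thermometer | In the tray on the other side, heading 2.5°, set down within 1 mm of its −32 mm line |
| Bottle | Upright; cap at (549, 365), against an estimated dish centre of (549, 366.5) |
| Organizer | Top face at (553.4, −354.1), heading −13.1°, against the board's (553.1, −354.4), −13.1° |
| Tin | Flat on the organizer at (553, −353) |

The mug and spoon were not touched.

**Checks that failed or disagreed:**
- In the last automatic pass, the organizer mask caught only the part below the tin, so the organizer figures above are from the clear view just before the tin went on.
- The digital mask caught only the body end, so only its heading comes from that pass; its position comes from the release pose and the picture.
- The tin's contour was about 3 mm too large because its side wall was visible. Corrected for that, its centre is about 1 mm from the organizer's.
- My first board measurement was about 3 mm off because it included the board's side wall. I corrected it before placing the organizer.

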